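# Load the slide-staining jars and start the timer

## Robot

A 6-joint arm with a two-finger parallel gripper is mounted at the origin on the work surface. World frame = base frame: x ahead of the robot, y to its left, z up, the work surface at z = 0. Lengths are in m, angles in rad, forces in N, time in s.
With the tool pointing down it reaches from about 0.3 to 0.775 m from the base axis. Payload 14.6 kg.
Tool frame: the origin (TCP) lies midway between the tips of the shut fingers; the grasp point (between the pads) lies 19 mm behind it (ctrl.pinch_z is the distance from the TCP to the grasp point, in m); z points along the fingers, y is the line along which they close (so a half turn about z gives the same grasp; the last joint's range is limited). The gripper opens to 94 mm and grips with 3 to 60 N. Pads are 16 mm wide; open, the fingers measure 119 mm over their backs; the gripper's body (75 mm by 177 mm) begins 78 mm behind the grasp point.
Start: joints at [-1.375, 0.3, 1.521, -0, 1.321, -0.067], TCP at [0.143, -0.531, 0.205] pointing down, gripper open.
Joint ranges: [-3.03, 3.03], [-0.79, 2.21], [0.23, 2.52], [-1.04, 4.18], [0, 3.07], [-2.55, 2.55]. Speed limits (rad/s): [2.22, 2.22, 2.57, 3.14, 3.14, 3.14].

## Interface

Orientations are given as [roll, pitch, yaw] about the fixed x, y, z axes, in that order (R = Rz(yaw) Ry(pitch) Rx(roll)).
In Python, from station import ctrl gives the robot as it stands.
- The arm moves only by the tool jog_arm, never from a script. Its argument "motion" is a list of rows, each a list of 7 numbers: the shift along the tool's x, y, z in m, then the turn, a rotation vector about the tool's x, y, z in rad, then the opening, from -1 (shut) to 1 (fully open). In form: [[tx, ty, tz, rx, ry, rz, gripper], ...]. A call has 1 to 5 rows; each row shifts and turns the commanded pose from where the row before left it, along the tool's axes as they then stand; what a row does not reach is not made up. A row lasts 1/10 s, in which the tool goes at most 50 mm and 8.59 degrees, less where a joint would pass 70% of its speed; a pose out of reach is approached as far as the arm can. A call is refused whole if a number of a shift passes 0.05 or a number of a turn 0.15, either way. A call with a gripper value outside its range is refused whole. The fingers move at their own pace and stop on an object; "squeeze" is the grip in N (left out, the last holds). Time passes only in rows, so rows that do not move let the fingers close. It gives the time, the measured TCP pose, the force, the opening and the grip force at its end, in the units of the state.
- ctrl.get_obs(): the state, without advancing time (a new reading comes with each control period).
- ctrl.camera(name): name is "side" or "top"; returns the picture (480x640x3 uint8, red, green, blue); there is no depth.
- ctrl.camera_model(name): a dict with "intrinsics" (3x3 intrinsics, pixels), "rvec" (rotation vector, rad) and "tvec" (3), from world to camera coordinates, as OpenCV has them. Camera axes: x right, y down, z forward; pixel columns grow to the right and rows downward; lengths in m; the calibration is good to about 2 mm. A picture is of the moment at which its call begins. camera_model takes no time and is no camera call.
- ctrl.hand_in(): hands the job in; it is judged then, once.
The state is a dict: "time_s": time; "qpos": joint angles; "joint_vel": joint speeds; "tau": joint torques, N m; "ee_pos": TCP position; "eef_rot": TCP orientation; "force": force on the tool from outside, world axes, zero at the start; "moment": the same for the moment, N m; "grip_width": finger opening in m; "grip_force": force on a finger pad.
Only numpy, scipy, OpenCV 4.12 (cv2) and the standard library are available. Lean on these libraries where they do the work, as an engineer would, in place of code of your own. Each camera call takes 0.05 s, during which the arm holds its last target. There are 200 camera calls.

## Task

Get the slide-staining line running: stand the two toppled jars upright on the bench, lift each slide rack that is hanging on the drip stand off its peg, lower it into the jar of its own colour and press its cover down until it is fully home on the jar's edge. When every rack is loaded and all three jars stand upright, press the green start button of the timer, and leave the other things on the bench undisturbed.

Things in the scene. Friction and masses are not known exactly. Their poses are not given: they have to be found in the camera images.
- jar_blue_mid (a point): blue staining jar: loose open-topped plastic jar, 64 mm (x) by 76 mm (y) by 92 mm tall (z, base to mouth), wall 3 mm, about 0.2 kg. Point: its centre, 46 mm above its base. Starts toppled: lies on a 64 mm wide face (its y vertical, 76 mm high as it lies), mouth turned to the robot's left, 25 to 66 degrees off the direction back to the robot; can be gripped across the 64 mm (along its x).
- jar_blue_seal (a joint): black rubber sealing ring in the mouth of the blue jar, opening 49 (x) by 61 (y) mm: 0 = up, its top 6 mm above the jar's edge; 0.006 m = pushed home, level with the edge. It takes about 9 N to push it down and it stays where it is left.
- rack_blue_tab (a point): blue slide rack (absent: None), about 0.15 kg: upright grip tab of its handle, 8 mm thick (x), 38 wide (y), 44 high; point 14 mm below its top and 30 mm above its lower edge. Below it is the loop, a hole along x 22 mm wide, 36 high, under the tab's lower edge, then the cover. Starts hanging with the tab's lower edge on a peg, x along the peg.
- rack_blue_foot (a point): middle of the underside of the blue rack, 148 mm below the tab's point. Cage of slides 40 (x) by 52 (y) mm, 78 high, then a cover plate 68 x 80 x 4 mm. Goes into the jar with x along the jar's x, either way round. Set down it rests on the sealing ring, tab point 122 mm above the jar's centre; pressed home the cover lies on the jar's edge, tab point 116 mm above the centre.
- jar_green_mid (a point): green staining jar: loose open-topped plastic jar, 64 mm (x) by 76 mm (y) by 92 mm tall (z, base to mouth), wall 3 mm, about 0.2 kg. Point: its centre, 46 mm above its base. Starts upright, turned up to 26 degrees from x pointing straight ahead of the robot.
- jar_green_seal (a joint): black rubber sealing ring in the mouth of the green jar, opening 49 (x) by 61 (y) mm: 0 = up, its top 6 mm above the jar's edge; 0.006 m = pushed home, level with the edge. It takes about 9 N to push it down and it stays where it is left.
- rack_green_tab (a point): green slide rack (absent: None), about 0.15 kg: upright grip tab of its handle, 8 mm thick (x), 38 wide (y), 44 high; point 14 mm below its top and 30 mm above its lower edge. Below it is the loop, a hole along x 22 mm wide, 36 high, under the tab's lower edge, then the cover. Starts hanging with the tab's lower edge on a peg, x along the peg.
- rack_green_foot (a point): middle of the underside of the green rack, 148 mm below the tab's point. Cage of slides 40 (x) by 52 (y) mm, 78 high, then a cover plate 68 x 80 x 4 mm. Goes into the jar with x along the jar's x, either way round. Set down it rests on the sealing ring, tab point 122 mm above the jar's centre; pressed home the cover lies on the jar's edge, tab point 116 mm above the centre.
- jar_yellow_mid (a point): yellow staining jar: loose open-topped plastic jar, 64 mm (x) by 76 mm (y) by 92 mm tall (z, base to mouth), wall 3 mm, about 0.2 kg. Point: its centre, 46 mm above its base. Starts toppled: lies on a 64 mm wide face (its y vertical, 76 mm high as it lies), mouth turned to the robot's right, 25 to 66 degrees off the direction back to the robot; can be gripped across the 64 mm (along its x).
- jar_yellow_seal (a joint): black rubber sealing ring in the mouth of the yellow jar, opening 49 (x) by 61 (y) mm: 0 = up, its top 6 mm above the jar's edge; 0.006 m = pushed home, level with the edge. It takes about 9 N to push it down and it stays where it is left.
- rack_yellow_tab (a point): yellow slide rack (absent: None), about 0.15 kg: upright grip tab of its handle, 8 mm thick (x), 38 wide (y), 44 high; point 14 mm below its top and 30 mm above its lower edge. Below it is the loop, a hole along x 22 mm wide, 36 high, under the tab's lower edge, then the cover. Starts hanging with the tab's lower edge on a peg, x along the peg.
- rack_yellow_foot (a point): middle of the underside of the yellow rack, 148 mm below the tab's point. Cage of slides 40 (x) by 52 (y) mm, 78 high, then a cover plate 68 x 80 x 4 mm. Goes into the jar with x along the jar's x, either way round. Set down it rests on the sealing ring, tab point 122 mm above the jar's centre; pressed home the cover lies on the jar's edge, tab point 116 mm above the centre.
- peg0 (a point): right peg of the drip stand: point on top of the 8 mm round peg where a rack hangs, 150 mm up; x runs along the peg away from the robot. The rail is 55 mm behind the point (top 152 mm high); in front the peg ends 22 mm from the point, its tip turned up 6 mm over its top. To free a rack raise it 8 to 26 mm, then draw it 65 mm to the robot so that its cover too clears the tip. Pegs 130 mm apart.
- peg1 (a point): middle peg of the drip stand: point on top of the 8 mm round peg where a rack hangs, 150 mm up; x runs along the peg away from the robot. The rail is 55 mm behind the point (top 152 mm high); in front the peg ends 22 mm from the point, its tip turned up 6 mm over its top. To free a rack raise it 8 to 26 mm, then draw it 65 mm to the robot so that its cover too clears the tip. Pegs 130 mm apart.
- peg2 (a point): left peg of the drip stand: point on top of the 8 mm round peg where a rack hangs, 150 mm up; x runs along the peg away from the robot. The rail is 55 mm behind the point (top 152 mm high); in front the peg ends 22 mm from the point, its tip turned up 6 mm over its top. To free a rack raise it 8 to 26 mm, then draw it 65 mm to the robot so that its cover too clears the tip. Pegs 130 mm apart.
- start_top (a point): green round start button, 28 mm diameter, on the white bench timer; the point is the centre of its top when not pressed, 46 mm above the bench, the timer's upper face is at 26 mm and the black collar round the button at 36 mm; it presses straight down 6 mm with 5 N and springs back
- start (a joint): travel of the start button, 0 released, 0.006 m fully pressed; the timer starts at about 0.004
- mortar: bystander: white ceramic mortar, 112 mm across, 55 mm tall, with its pestle standing in it up to 92 mm; origin under its centre
- wash_bottle: bystander: white wash bottle, 68 mm diameter, 155 mm tall, with a bent red spout up to about 200 mm; origin under its centre
- pen_beaker: bystander: clear beaker of pens, 68 mm diameter, 85 mm tall, pens up to 160 mm; origin under its centre
- amber_bottle: bystander: amber reagent bottle, 52 mm diameter, 105 mm tall; origin under its centre
- flask: bystander: green-tinted conical flask, 82 mm across, 118 mm tall; origin under its centre
- slide_box: bystander: flat blue box of microscope slides, 75 x 90 x 22 mm; origin under its centre

How it is judged:
By the outcome, as a careful person would: the job done as asked, in the order asked, and still so for the second after the job is handed in, with the robot touching nothing.
Of rack_blue, rack_green, rack_yellow only 2 to 3 are there at a start; the rules pass over those that are not, and their reading is None.
At some moment in a run one of jar_blue, jar_green, jar_yellow may be knocked a few centimetres aside while the robot is not near it.
It also fails if it takes over 210 s, if anything falls off the work surface, if the arm or the gripper's body presses on something with over 40 N, if the wrist force passes 120 N, or if a joint passes its speed limit or range.

## Working session

There is one attempt and no reset: what is moved stays moved. The work goes in short steps, Python scripts to look and compute and a tool call to move; the robot and the scene stay as the last step left them, time stands still between calls to the robot, and variables do not carry over. Pictures are saved under pics/ and viewed, at most 14 in all, crops included, and the job is handed in when it is done.

Besides the shell and the picture viewer there is one more tool, called after "Request:" by a JSON object that holds its "op" and its "data". jog_arm: Moves the arm, as the interface text tells. Its arguments: {"type":"object","properties":{"motion":{"type":"array"},"squeeze":{"type":"number"}},"required":["motion"]}

```bash
mkdir -p pics; python3 - <<'E'
from station import ctrl
import cv2
for n in("side","top"):
    cv2.imwrite(f"pics/{n}0.png",ctrl.camera(n)[:,:,::-1]); print(n,ctrl.camera_model(n))
print(ctrl.get_obs(),ctrl.pinch_z)
E
ls
```

```text
side {'intrinsics': array([[557.41303558,   0.        , 325.45474246],
       [  0.        , 557.41303558, 242.11831171],
       [  0.        ,   0.        ,   1.        ]]), 'rvec': array([ 0.42149362, -2.57192638,  1.46842401]), 'tvec': array([0.53537302, 0.2057127 , 1.3857669 ])}
top {'intrinsics': array([[492.99001972,   0.        , 309.88766044],
       [  0.        , 492.99001972, 236.65074774],
       [  0.        ,   0.        ,   1.        ]]), 'rvec': array([ 2.20303875, -2.1759477 ,  0.07211259]), 'tvec': array([0.00433414, 0.56269305, 1.17877919])}
{'time_s': 0.1, 'qpos': array([-1.37463083e+00,  3.00412680e-01,  1.52149149e+00, -4.40429405e-05,
        1.32071021e+00, -6.66087235e-02]), 'joint_vel': array([-0.00164287, -0.00305527, -0.00301164,  0.00062657,  0.00094336,
        0.00060893]), 'tau': array([ 9.00542891e-04, -5.32645583e+01, -3.53282940e+01,  7.09587545e-02,
        2.34971254e-02, -6.06190315e-05]), 'ee_pos': array([ 0.1428051 , -0.530901  ,  0.20495628]), 'eef_rot': array([-3.14057035e+00, -2.54385648e-05,  2.62785128e-01]), 'force': array([-0.3626632 , -0.04970896, -1.07088882]), 'moment': array([ 0.05354781, -0.02473389,  0.02057945]), 'grip_force': 0.0, 'grip_width': 0.0938148529917553} 0.0188
pics
```

View pics/side0.png

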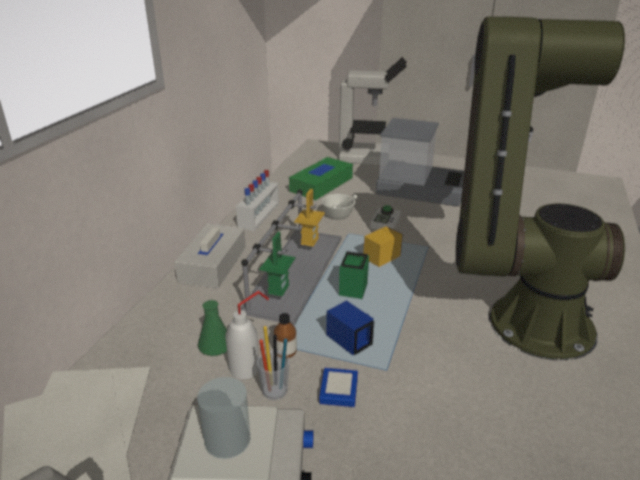

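View pics/top0.png

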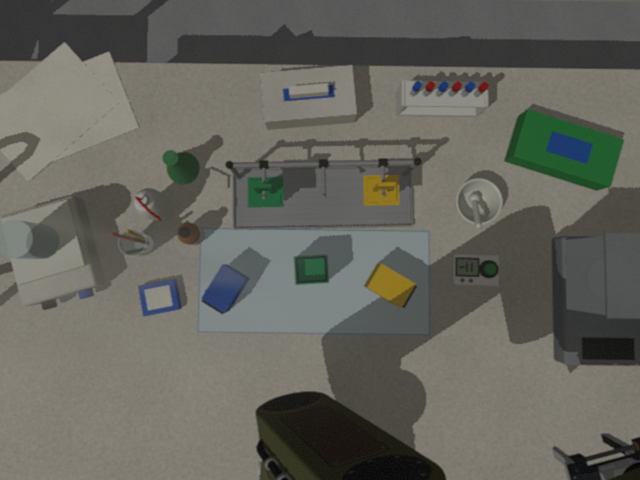

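The views show green and yellow racks on the left and right pegs; there is no blue rack. The green jar is upright and the blue and yellow jars are toppled. I'll enlarge both views.

```bash
cat > h.py <<'E'
import numpy as np, cv2
from station import ctrl
def cam(n):
    m=ctrl.camera_model(n); return m["intrinsics"],cv2.Rodrigues(m["rvec"])[0],m["tvec"],m["rvec"]
def ray(n,u,v):
    K,R,t,_=cam(n); d=R.T@np.linalg.solve(K,[u,v,1]); return -R.T@t,d
def px2z(n,u,v,z):
    c,d=ray(n,u,v); return c+d*(z-c[2])/d[2]
def proj(n,P):
    K,R,t,r=cam(n); return cv2.projectPoints(np.array(P,float).reshape(-1,3),r,t,K,None)[0][:,0]
def tri(uvt,uvs):
    A=[];b=[]
    for n,(u,v) in(("top",uvt),("side",uvs)):
        c,d=ray(n,u,v); d/=np.linalg.norm(d); M=np.eye(3)-np.outer(d,d); A.append(M);b.append(M@c)
    return np.linalg.lstsq(np.vstack(A),np.hstack(b),rcond=None)[0]
def crop(src,dst,x0,y0,x1,y1,s):
    im=cv2.imread(src) if isinstance(src,str) else src
    cv2.imwrite(dst,cv2.resize(im[y0:y1,x0:x1],None,fx=s,fy=s,interpolation=cv2.INTER_CUBIC))
def shot(n,dst,x0=0,y0=0,x1=640,y1=480,s=1):
    im=ctrl.camera(n)[:,:,::-1]; cv2.imwrite("pics/full_"+dst,im); crop(im,"pics/"+dst,x0,y0,x1,y1,s)
E
python3 - <<'E'
from h import *
crop("pics/top0.png","pics/top0c.png",195,150,515,350,2.5)
crop("pics/side0.png","pics/side0c.png",230,170,430,370,3)
E
```

```text
(no output)
```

View pics/top0c.png

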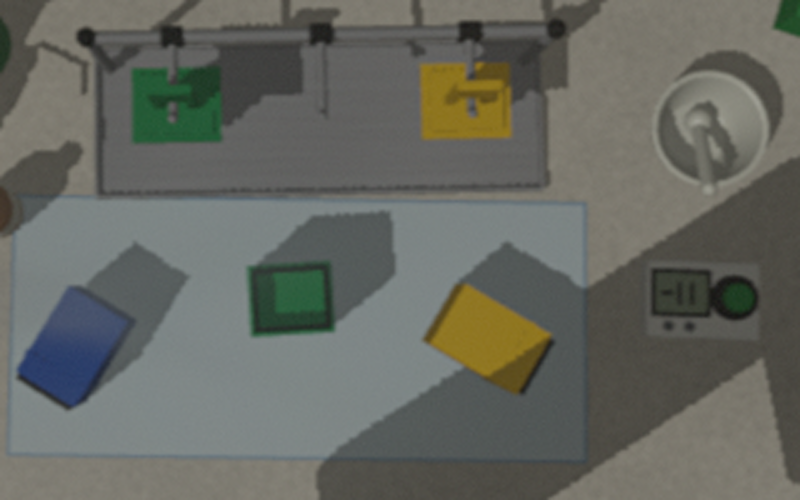

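View pics/side0c.png

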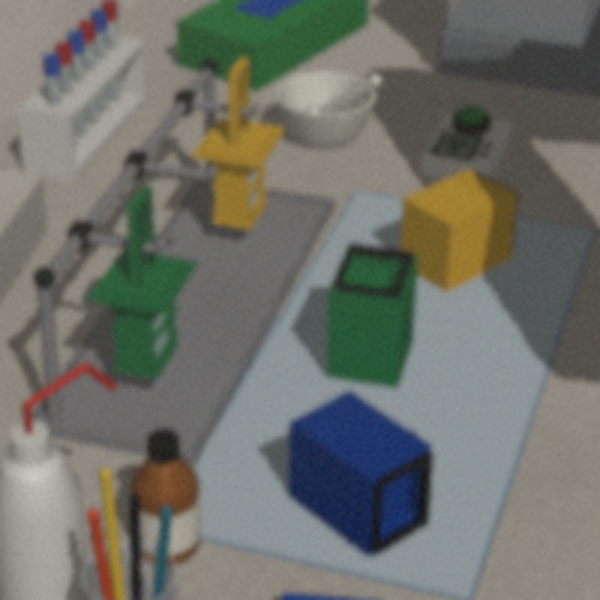

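```bash
python3 - <<'E'
from h import *
np.set_printoptions(precision=4,suppress=True)
def q(name,pts,z):
    P=np.array([px2z("top",195+a/2.5,150+b/2.5,z) for a,b in pts]); print(name,P.mean(0)[:2],P[:,:2].tolist() if 0 else "")
    for i in range(len(P)):
        d=P[(i+1)%len(P)]-P[i]; print("   L %.4f az %.1f"%(np.hypot(*d[:2]),np.degrees(np.arctan2(d[1],d[0]))),P[i][:2])
q("blue",[(78,287),(134,321),(72,408),(20,376)],.076)
q("yellow",[(463,283),(552,338),(520,393),(425,340)],.076)
q("green jar",[(250,267),(330,263),(333,328),(253,334)],.095)
q("green cov",[(133,69),(220,67),(221,142),(132,143)],.114)
q("yel cov",[(421,64),(510,62),(511,138),(422,138)],.114)
q("tabs g",[(148,92),(192,92)],.194)
q("tabs y",[(458,88),(505,88)],.194)
q("btn",[(737,297)],.046)
q("pegtips g,y",[(172,118),(472,112)],.154)
q("rail",[(172,37),(471,31)],.152)
def s(a,b): return (230+a/3,170+b/3)
for n,a,b in [("gcov",((195+133/2.5),(150+69/2.5)),(0,0))]: pass
print("tri green tab top",tri((195+170/2.5,150+90/2.5),s(140,190)))
print("tri yel tab top",tri((195+481/2.5,150+88/2.5),s(240,60)))
E
```

```text
blue [0.4358 0.2036] 
   L 0.0604 az -120.4 [0.4916 0.2031]
   L 0.0971 az 145.4 [0.461  0.1509]
   L 0.0561 az 59.5 [0.3811 0.206 ]
   L 0.0967 az -32.0 [0.4096 0.2543]
yellow [ 0.4491 -0.1762] 
   L 0.0957 az -121.1 [ 0.4996 -0.1513]
   L 0.0585 az 149.8 [ 0.4502 -0.2332]
   L 0.0993 az 61.6 [ 0.3997 -0.2038]
   L 0.0631 az -33.4 [ 0.4469 -0.1165]
green jar [0.484  0.0066] 
   L 0.0726 az -86.4 [0.5115 0.0445]
   L 0.0588 az -176.8 [ 0.516  -0.0279]
   L 0.0725 az 95.0 [ 0.4574 -0.0312]
   L 0.0605 az 3.4 [0.4511 0.041 ]
green cov [0.6555 0.1121] 
   L 0.0783 az -87.9 [0.6878 0.1518]
   L 0.0679 az -178.3 [0.6906 0.0736]
   L 0.0798 az 91.4 [0.6227 0.0716]
   L 0.0670 az 0.4 [0.6208 0.1513]
yel cov [ 0.6631 -0.148 ] 
   L 0.0802 az -88.0 [ 0.6956 -0.1073]
   L 0.0689 az -179.2 [ 0.6985 -0.1875]
   L 0.0799 az 90.7 [ 0.6296 -0.1885]
   L 0.0670 az 1.1 [ 0.6286 -0.1086]
tabs g [0.6541 0.1105] 
   L 0.0367 az -89.3 [0.6539 0.1288]
   L 0.0367 az 90.7 [0.6544 0.0921]
tabs y [ 0.6608 -0.1492] 
   L 0.0392 az -89.3 [ 0.6605 -0.1296]
   L 0.0392 az 90.7 [ 0.661  -0.1688]
btn [ 0.49   -0.4147] 
   L 0.0000 az 0.0 [ 0.49   -0.4147]
pegtips g,y [ 0.6423 -0.0176] 
   L 0.2596 az -88.1 [0.6381 0.1122]
   L 0.2596 az 91.9 [ 0.6466 -0.1474]
rail [ 0.7137 -0.0165] 
   L 0.2604 az -88.1 [0.7094 0.1136]
   L 0.2604 az 91.9 [ 0.718  -0.1466]
tri green tab top [0.6553 0.1102 0.1982]
tri yel tab top [ 0.6604 -0.1477  0.1996]
```

The measurements agree with each other. The plan for each toppled jar is to grip it across its x with the tool leaning 45°, lift it, then swing the tool 90° about its closing axis. First I'll write a row planner.

```bash
cat >> h.py <<'E'
from scipy.spatial.transform import Rotation as Ro
from scipy.linalg import logm,expm
np.set_printoptions(precision=4,suppress=True)
def Rt(az,lean=0):  # tool x azimuth when pointing down, then lean about tool y (deg)
    a=np.radians(az); x=np.array([np.cos(a),np.sin(a),0]); z=np.array([0,0,-1.])
    return np.c_[x,np.cross(z,x),z]@Ro.from_euler("y",lean,degrees=True).as_matrix()
def pose(o=None):
    o=o or ctrl.get_obs(); T=np.eye(4); T[:3,:3]=Ro.from_euler("xyz",o["eef_rot"]).as_matrix(); T[:3,3]=o["ee_pos"]; return T
def tgt(grasp,az,lean=0,back=0):
    T=np.eye(4); T[:3,:3]=Rt(az,lean); T[:3,3]=np.array(grasp)+T[:3,2]*(ctrl.pinch_z-back); return T
def plan(A,B,vmax=.045,n=0):
    X=np.real(logm(np.linalg.inv(A)@B)); w=np.array([X[2,1],X[0,2],X[1,0]]); v=X[:3,3]
    n=n or int(np.ceil(max(np.linalg.norm(w)/.145,np.linalg.norm(v)/vmax,1))); E=expm(X/n)
    print(n,"x",np.r_[E[:3,3],w/n].round(4).tolist(),"end",B[:3,3])
    return B
def st():
    o=ctrl.get_obs(); T=pose(o); print("t %.2f"%o["time_s"],"p",o["ee_pos"],"x",T[:3,0],"z",T[:3,2],"q",o["qpos"],"F",o["force"],"w %.4f g %.1f"%(o["grip_width"],o["grip_force"])); return T
E
python3 - <<'E'
from h import *
A=st(); g=[.445,-.182,.040]
M=tgt([.36,-.33,.25],59.5,20)
B=plan(A,M); B=plan(B,tgt(g,59.5,45,.12)); plan(B,tgt(g,59.5,45))
E
```

```text
t 0.10 p [ 0.1428 -0.5309  0.205 ] x [0.9657 0.2598 0.    ] z [-0.0002  0.001  -1.    ] q [-1.3746  0.3004  1.5215 -0.      1.3207 -0.0666] F [-0.3627 -0.0497 -1.0709] w 0.0938 g 0.0
7 x [0.044, -0.0071, 0.0028, 0.0192, 0.0473, -0.1097] end [ 0.3633 -0.3245  0.2323]
4 x [0.0054, -0.0005, 0.038, 0.0, 0.1091, 0.0] end [ 0.4087 -0.2437  0.1116]
3 x [-0.0, 0.0, 0.04, -0.0, -0.0, -0.0] end [ 0.4517 -0.1705  0.0267]
```

Request:
{"op": "jog_arm", "data": {"motion": [[0.044, -0.007, 0.003, 0.019, 0.047, -0.11, 1], [0.044, -0.007, 0.003, 0.019, 0.047, -0.11, 1], [0.044, -0.007, 0.003, 0.019, 0.047, -0.11, 1], [0.044, -0.007, 0.003, 0.019, 0.047, -0.11, 1], [0.044, -0.007, 0.003, 0.019, 0.047, -0.11, 1]], "squeeze": 25}}

```text
time_s: 0.6
ee_pos: [0.3203, -0.3982, 0.2124]
eef_rot: [-3.113, -0.251, 0.817]
force: [0.0, 0.0, -0.1]
grip_width: 0.0939
grip_force: 0.0
```

Request:
{"op": "jog_arm", "data": {"motion": [[0.044, -0.007, 0.003, 0.019, 0.047, -0.11, 1], [0.044, -0.007, 0.003, 0.019, 0.047, -0.11, 1], [0, 0, 0, 0, 0, 0, 1], [0, 0, 0, 0, 0, 0, 1]]}}

```text
time_s: 1.0
ee_pos: [0.3641, -0.3246, 0.2311]
eef_rot: [3.14, -0.345, 1.041]
force: [-0.1, 0.2, 0.7]
grip_width: 0.094
grip_force: 0.0
```

```bash
python3 - <<'E'
from h import *
A=st(); g=[.445,-.182,.040]
B=plan(A,tgt(g,59.5,45,.12)); plan(B,tgt(g,59.5,45))
E
```

```text
t 1.00 p [ 0.3641 -0.3246  0.2311] x [0.4754 0.812  0.3386] z [ 0.1724  0.2915 -0.9409] q [-0.9756  0.2105  1.6102  0.3125  1.4781 -0.4995] F [-0.1005  0.2055  0.6865] w 0.0940 g 0.0
4 x [0.0056, -0.0007, 0.0376, 0.0, 0.11, 0.0006] end [ 0.4087 -0.2437  0.1116]
3 x [-0.0, 0.0, 0.04, -0.0, -0.0, -0.0] end [ 0.4517 -0.1705  0.0267]
```

Request:
{"op": "jog_arm", "data": {"motion": [[0.0055, -0.0005, 0.0375, 0, 0.11, 0, 1], [0.0055, -0.0005, 0.0375, 0, 0.11, 0, 1], [0.0055, -0.0005, 0.0375, 0, 0.11, 0, 1], [0.0055, -0.0005, 0.0375, 0, 0.11, 0, 1], [0, 0, 0, 0, 0, 0, 1]]}}

```text
time_s: 1.5
ee_pos: [0.4073, -0.2429, 0.1079]
eef_rot: [-3.131, -0.791, 1.031]
force: [0.8, -0.1, 0.8]
grip_width: 0.0939
grip_force: 0.0
```

```bash
python3 - <<'E'
from h import *
A=st(); g=[.445,-.182,.040]
plan(A,tgt(g,59.5,45))
shot("top","t1.png",330,200,490,320,5)
E
```

```text
t 1.50 p [ 0.4073 -0.2429  0.1079] x [0.3612 0.6031 0.7112] z [ 0.3562  0.6156 -0.703 ] q [-0.9927  0.447   1.7804  0.7006  1.3949 -0.7594] F [ 0.7733 -0.1208  0.8252] w 0.0939 g 0.0
3 x [0.0007, 0.0007, 0.0392, -0.0018, -0.0019, -0.0017] end [ 0.4517 -0.1705  0.0267]
```

View pics/t1.png

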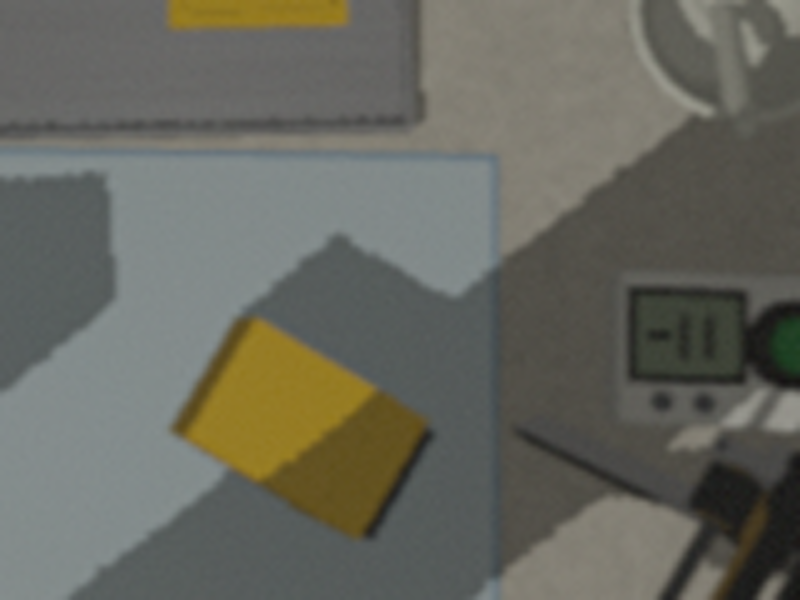

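The yellow jar lies where it was measured, with its mouth corners at (430,428) and (365,540) in the crop. The fingers are coming in from its mouth side, so I'll go in and grip.

Request:
{"op": "jog_arm", "data": {"motion": [[0.001, 0.001, 0.039, -0.002, -0.002, -0.002, 1], [0.0005, 0.0005, 0.039, -0.002, -0.002, -0.002, 1], [0.0005, 0.0005, 0.039, -0.002, -0.002, -0.002, 1], [0, 0, 0, 0, 0, 0, 1], [0, 0, 0, 0, 0, 0, 0]], "squeeze": 25}}

```text
time_s: 2.05
ee_pos: [0.454, -0.1749, 0.0321]
eef_rot: [3.124, -0.777, 1.054]
force: [-0.5, 0.1, 1.0]
grip_width: 0.0886
grip_force: 0.0
```

Request:
{"op": "jog_arm", "data": {"motion": [[0, 0, 0, 0, 0, 0, -1], [0, 0, 0, 0, 0, 0, -1], [0, 0, 0, 0, 0, 0, -1], [0, 0, 0, 0, 0, 0, -1], [0, 0, 0, 0, 0, 0, -1]]}}

```text
time_s: 2.55
ee_pos: [0.4534, -0.1741, 0.0313]
eef_rot: [3.126, -0.78, 1.051]
force: [-5.5, -3.5, 7.1]
grip_width: 0.0642
grip_force: 25.0
```

```bash
python3 - <<'E'
from h import *
A=st()
E
```

```text
t 2.55 p [ 0.4534 -0.1741  0.0313] x [0.3532 0.617  0.7032] z [ 0.3627  0.6026 -0.7109] q [-0.8341  0.5449  1.865   0.8221  1.1663 -0.8166] F [-5.4939 -3.4939  7.1039] w 0.0642 g 25.0
```

```bash
python3 - <<'E'
from h import *
A=pose(); L=A.copy(); L[2,3]+=.08; L=plan(A,L,n=3)
a=np.degrees(np.arctan2(A[1,0],A[0,0])); print(a)
B=plan(L,tgt([.42,-.19,.135],59.8,0)); C=plan(B,tgt([.42,-.19,.135],59.8,-45)) ; plan(C,tgt([.42,-.19,.065],59.8,-45))
E
```

```text
3 x [0.0188, 0.0003, -0.019, 0.0, -0.0, 0.0] end [ 0.4534 -0.1741  0.1113]
60.212351727247544
6 x [-0.0043, -0.0035, -0.0031, 0.002, -0.13, 0.0001] end [ 0.42   -0.19    0.1162]
6 x [-0.0025, 0.0, -0.0002, 0.0, -0.1309, 0.0] end [ 0.4133 -0.2015  0.1217]
2 x [0.0247, -0.0, 0.0247, 0.0, -0.0, 0.0] end [ 0.4133 -0.2015  0.0517]
```

Request:
{"op": "jog_arm", "data": {"motion": [[0.019, 0, -0.019, 0, 0, 0, -1], [0.019, 0, -0.019, 0, 0, 0, -1], [0.019, 0, -0.019, 0, 0, 0, -1], [-0.0045, -0.0035, -0.003, 0.002, -0.13, 0, -1], [-0.0045, -0.0035, -0.003, 0.002, -0.13, 0, -1]]}}

```text
time_s: 3.05
ee_pos: [0.4412, -0.1797, 0.1103]
eef_rot: [3.131, -0.514, 1.046]
force: [-0.3, 0.2, -3.1]
grip_width: 0.0635
grip_force: 25.0
```

Request:
{"op": "jog_arm", "data": {"motion": [[-0.0045, -0.0035, -0.003, 0.002, -0.13, 0, -1], [-0.0045, -0.0035, -0.003, 0.002, -0.13, 0, -1], [-0.0045, -0.0035, -0.003, 0.002, -0.13, 0, -1], [-0.0045, -0.0035, -0.003, 0.002, -0.13, 0, -1], [-0.0025, 0, 0, 0, -0.13, 0, -1]]}}

```text
time_s: 3.55
ee_pos: [0.4178, -0.192, 0.1164]
eef_rot: [3.139, 0.135, 1.044]
force: [-0.3, -0.8, -2.8]
grip_width: 0.064
grip_force: 25.0
```

Request:
{"op": "jog_arm", "data": {"motion": [[-0.0025, 0, 0, 0, -0.13, 0, -1], [-0.0025, 0, 0, 0, -0.13, 0, -1], [-0.0025, 0, 0, 0, -0.13, 0, -1], [-0.0025, 0, 0, 0, -0.13, 0, -1], [0, 0, 0, 0, 0, 0, -1]]}}

```text
time_s: 4.05
ee_pos: [0.4131, -0.1984, 0.1172]
eef_rot: [-3.138, 0.653, 1.049]
force: [-0.5, 0.3, -2.3]
grip_width: 0.0639
grip_force: 25.0
```

```bash
python3 - <<'E'
from h import *
A=st(); plan(A,tgt([.42,-.19,.13],59.8,-45)); plan(tgt([.42,-.19,.13],59.8,-45),tgt([.42,-.19,.062],59.8,-45))
shot("side","s1.png",300,150,460,310,3.5)
E
```

```text
t 4.05 p [ 0.4131 -0.1984  0.1172] x [ 0.3956  0.6886 -0.6078] z [-0.3061 -0.5251 -0.7941] q [-0.1864  0.3634  1.8049 -0.6389  1.2886  0.6196] F [-0.4693  0.2781 -2.3496] w 0.0639 g 25.0
1 x [-0.0017, 0.0018, 0.002, -0.0001, -0.1322, 0.0045] end [ 0.4133 -0.2015  0.1167]
2 x [0.024, -0.0, 0.024, 0.0, -0.0, 0.0] end [ 0.4133 -0.2015  0.0487]
```

View pics/s1.png

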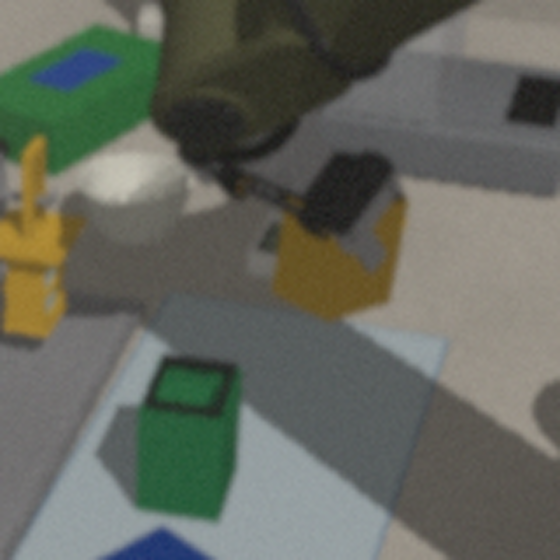

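The jar is held and nearly upright, at about (340,250) in the crop. I'll finish the turn and lower it.

Request:
{"op": "jog_arm", "data": {"motion": [[-0.0015, 0.002, 0.002, 0, -0.136, 0.004, -1], [0.024, 0, 0.024, 0, 0, 0, -1], [0.021, 0, 0.021, 0, 0, 0, -1], [0, 0, 0, 0, 0, 0, -1], [0, 0, 0, 0, 0, 0, -1]]}}

```text
time_s: 4.6
ee_pos: [0.4137, -0.2031, 0.055]
eef_rot: [3.139, 0.784, 1.039]
force: [-0.5, -0.4, -2.1]
grip_width: 0.0639
grip_force: 25.0
```

```bash
python3 - <<'E'
from h import *
A=st();print("grasp",A[:3,3]-A[:3,2]*.0188)
E
```

```text
t 4.60 p [ 0.4137 -0.2031  0.055 ] x [ 0.3594  0.6101 -0.7061] z [-0.356  -0.6099 -0.7081] q [-0.1461  0.5342  1.8025 -0.7574  1.2651  0.7964] F [-0.4589 -0.3992 -2.0738] w 0.0639 g 25.0
grasp [ 0.4204 -0.1917  0.0683]
```

Request:
{"op": "jog_arm", "data": {"motion": [[0.0035, 0, 0.0035, 0, 0, 0, -1], [0.0014, 0, 0.0014, 0, 0, 0, -1], [0.0014, 0, 0.0014, 0, 0, 0, -1], [0, 0, 0, 0, 0, 0, -1]]}}

```text
time_s: 5.0
ee_pos: [0.4137, -0.2026, 0.0453]
eef_rot: [3.139, 0.786, 1.04]
force: [0.1, -0.3, -2.9]
grip_width: 0.064
grip_force: 25.0
```

Request:
{"op": "jog_arm", "data": {"motion": [[0.001, 0, 0.001, 0, 0, 0, -1], [0, 0, 0, 0, 0, 0, -1]]}}

```text
time_s: 5.2
ee_pos: [0.4137, -0.2025, 0.0437]
eef_rot: [3.139, 0.786, 1.04]
force: [-0.4, 0.2, -1.7]
grip_width: 0.0641
grip_force: 25.0
```

Request:
{"op": "jog_arm", "data": {"motion": [[0.001, 0, 0.001, 0, 0, 0, -1], [0, 0, 0, 0, 0, 0, -1]]}}

```text
time_s: 5.4
ee_pos: [0.4138, -0.2026, 0.0425]
eef_rot: [3.139, 0.786, 1.04]
force: [0.3, 2.1, 2.1]
grip_width: 0.0642
grip_force: 25.0
```

Request:
{"op": "jog_arm", "data": {"motion": [[0.001, 0, 0.001, 0, 0, 0, -1], [0, 0, 0, 0, 0, 0, -1]]}}

```text
time_s: 5.6
ee_pos: [0.414, -0.2025, 0.0422]
eef_rot: [3.138, 0.787, 1.039]
force: [-0.8, 9.1, 16.9]
grip_width: 0.0641
grip_force: 25.0
```

Request:
{"op": "jog_arm", "data": {"motion": [[-0.0005, 0, -0.0005, 0, 0, 0, -1], [0, 0, 0, 0, 0, 0, 0], [0, 0, 0, 0, 0, 0, 1], [0, 0, 0, 0, 0, 0, 1], [0, 0, 0, 0, 0, 0, 1]]}}

```text
time_s: 6.1
ee_pos: [0.4136, -0.2026, 0.0415]
eef_rot: [3.139, 0.786, 1.04]
force: [-0.3, -0.0, -0.0]
grip_width: 0.0847
grip_force: 0.0
```

Request:
{"op": "jog_arm", "data": {"motion": [[0, 0, -0.03, 0, 0, 0, 1], [0, 0, -0.045, 0, 0, 0, 1], [0, 0, -0.045, 0, 0, 0, 1], [-0.03, 0, -0.03, 0, 0, 0, 1], [0, 0, 0, 0, 0, 0, 1]]}}

```text
time_s: 6.6
ee_pos: [0.4583, -0.1286, 0.1731]
eef_rot: [3.129, 0.783, 1.035]
force: [-0.0, -0.4, -1.6]
grip_width: 0.0938
grip_force: 0.0
```

```bash
python3 - <<'E'
from h import *
A=st(); c=np.array([.4375,.2017]); m=np.array([np.cos(np.radians(147.5)),np.sin(np.radians(147.5))])
g=[*(c+.01*m),.042]; print(g)
M=plan(A,tgt([.37,-.10,.27],40,0)); B=plan(M,tgt([.40,.21,.24],-32.5,10)); B=plan(B,tgt(g,-32.5,42,.1));plan(B,tgt(g,-32.5,42))
E
```

```text
t 6.60 p [ 0.4583 -0.1286  0.1731] x [ 0.3623  0.6096 -0.7051] z [-0.3497 -0.6123 -0.7091] q [ 0.0009  0.4247  1.6254 -0.6587  1.5545  0.7039] F [-0.0369 -0.431  -1.6246] w 0.0938 g 0.0
[np.float64(0.42906608554187115), np.float64(0.20707299608346824), 0.042]
6 x [-0.0111, -0.0139, -0.0099, 0.0238, 0.1289, 0.054] end [ 0.37   -0.1     0.2512]
9 x [0.0086, -0.0359, 0.0033, -0.0123, 0.0167, 0.1402] end [0.4028 0.2082 0.2215]
4 x [-0.0187, -0.0033, 0.025, 0.0, 0.1396, 0.0] end [0.3832 0.2363 0.1023]
3 x [-0.0, 0.0, 0.0333, -0.0, 0.0, 0.0] end [0.4397 0.2003 0.028 ]
```

```bash
python3 - <<'E'
from h import *
A=pose(); g=[.429,.207,.042]
M=plan(A,tgt([.37,-.08,.27],85,-10)); B=plan(M,tgt([.39,.22,.24],147.5,-15)); B=plan(B,tgt(g,147.5,-42,.1));plan(B,tgt(g,147.5,-42))
E
```

```text
6 x [-0.0047, -0.0171, -0.0123, -0.033, 0.1, -0.0668] end [ 0.3697 -0.0833  0.2515]
8 x [0.0353, 0.0179, -0.0037, -0.0295, -0.0098, -0.1332] end [0.3941 0.2174 0.2218]
4 x [0.0172, 0.0025, 0.0252, -0.0, -0.1178, -0.0] end [0.3832 0.2362 0.1023]
3 x [-0.0, 0.0, 0.0333, -0.0, 0.0, 0.0] end [0.4396 0.2002 0.028 ]
```

Request:
{"op": "jog_arm", "data": {"motion": [[-0.005, -0.017, -0.012, -0.033, 0.1, -0.067, 1], [-0.005, -0.017, -0.012, -0.033, 0.1, -0.067, 1], [-0.005, -0.017, -0.012, -0.033, 0.1, -0.067, 1], [-0.005, -0.017, -0.012, -0.033, 0.1, -0.067, 1], [-0.005, -0.017, -0.012, -0.033, 0.1, -0.067, 1]]}}

```text
time_s: 7.1
ee_pos: [0.3841, -0.0869, 0.2341]
eef_rot: [-3.117, 0.272, 1.421]
force: [1.0, -0.1, 0.6]
grip_width: 0.0942
grip_force: 0.0
```

Request:
{"op": "jog_arm", "data": {"motion": [[-0.005, -0.017, -0.012, -0.033, 0.1, -0.067, 1], [0.035, 0.018, -0.004, -0.03, -0.01, -0.133, 1], [0.035, 0.018, -0.004, -0.03, -0.01, -0.133, 1], [0.035, 0.018, -0.004, -0.03, -0.01, -0.133, 1], [0.035, 0.018, -0.004, -0.03, -0.01, -0.133, 1]]}}

```text
time_s: 7.6
ee_pos: [0.4228, 0.0611, 0.236]
eef_rot: [3.135, 0.216, 2.031]
force: [0.7, -0.1, -0.1]
grip_width: 0.0942
grip_force: 0.0
```

Request:
{"op": "jog_arm", "data": {"motion": [[0.035, 0.018, -0.004, -0.03, -0.01, -0.133, 1], [0.035, 0.018, -0.004, -0.03, -0.01, -0.133, 1], [0.035, 0.018, -0.004, -0.03, -0.01, -0.133, 1], [0.035, 0.018, -0.004, -0.03, -0.01, -0.133, 1], [0, 0, 0, 0, 0, 0, 1]]}}

```text
time_s: 8.1
ee_pos: [0.392, 0.2153, 0.2192]
eef_rot: [-3.139, 0.257, 2.582]
force: [0.7, 0.2, 0.6]
grip_width: 0.094
grip_force: 0.0
```

```bash
python3 - <<'E'
from h import *
A=st(); g=[.429,.207,.042]
B=plan(A,tgt(g,147.5,-42,.1));plan(B,tgt(g,147.5,-42))
shot("top","t2.png",195,150,515,350,2.5)
E
```

```text
t 8.10 p [0.392  0.2153 0.2192] x [-0.8197  0.5134 -0.254 ] z [ 0.2136 -0.1374 -0.9672] q [ 0.5597 -0.0022  1.8565 -0.2505  1.1872 -0.3687] F [0.7007 0.1809 0.6363] w 0.0940 g 0.0
4 x [0.0167, 0.0033, 0.0247, 0.0002, -0.1191, 0.0019] end [0.3832 0.2362 0.1023]
3 x [-0.0, 0.0, 0.0333, -0.0, 0.0, 0.0] end [0.4396 0.2002 0.028 ]
```

View pics/t2.png

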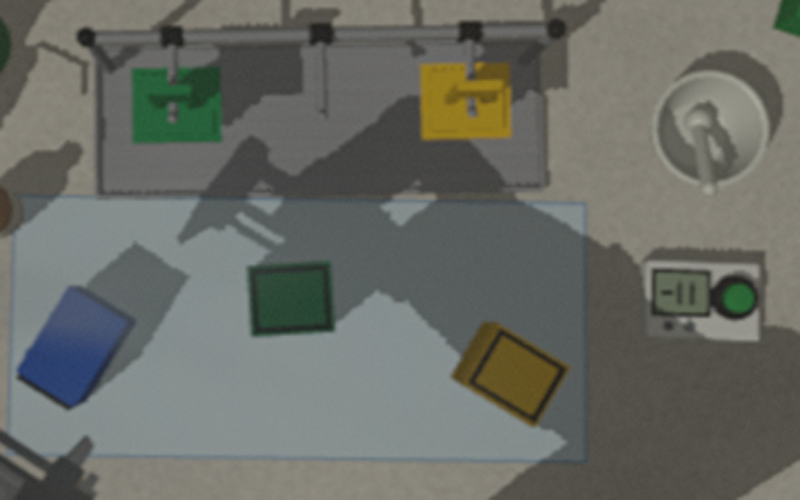

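The yellow jar stands upright with its ring corners at about (495,328), (567,370), (530,425) and (470,380). The blue jar has not moved. Approaching blue.

Request:
{"op": "jog_arm", "data": {"motion": [[0.0165, 0.0035, 0.0245, 0, -0.119, 0.002, 1], [0.0165, 0.0035, 0.0245, 0, -0.119, 0.002, 1], [0.0165, 0.0035, 0.0245, 0, -0.119, 0.002, 1], [0.0165, 0.0035, 0.0245, 0, -0.119, 0.002, 1], [0, 0, 0, 0, 0, 0, 1]]}}

```text
time_s: 8.65
ee_pos: [0.3842, 0.2324, 0.1023]
eef_rot: [-3.133, 0.727, 2.57]
force: [0.2, -0.2, 0.7]
grip_width: 0.0939
grip_force: 0.0
```

```bash
python3 - <<'E'
from h import *
A=st(); g=[.429,.207,.042]
plan(A,tgt(g,147.5,-42))
E
```

```text
t 8.65 p [0.3842 0.2324 0.1023] x [-0.6282  0.4041 -0.6649] z [ 0.5548 -0.3666 -0.7469] q [ 0.8659  0.2344  2.0679 -0.9204  0.9781  0.4627] F [ 0.1809 -0.1864  0.7475] w 0.0939 g 0.0
3 x [0.0006, 0.0011, 0.0327, -0.0037, -0.0019, -0.0011] end [0.4396 0.2002 0.028 ]
```

```bash
python3 - <<'E'
from h import *
A=pose(); g=[.429,.207,.042]
B=plan(A,tgt(g,147.5,-34,.085),n=1);plan(B,tgt(g,147.5,-34),n=3)
E
```

```text
1 x [-0.0071, 0.0028, 0.0136, -0.0109, 0.134, -0.004] end [0.3978 0.2269 0.0969]
3 x [0.0, 0.0, 0.0283, 0.0, -0.0, -0.0] end [0.4379 0.2014 0.0264]
```

Request:
{"op": "jog_arm", "data": {"motion": [[-0.007, 0.003, 0.0135, -0.01, 0.134, -0.004, 1], [0, 0, 0.028, 0, 0, 0, 1], [0, 0, 0.028, 0, 0, 0, 1], [0, 0, 0.028, 0, 0, 0, 1], [0, 0, 0, 0, 0, 0, 1]]}}

```text
time_s: 9.15
ee_pos: [0.4404, 0.2019, 0.0311]
eef_rot: [3.135, 0.59, 2.568]
force: [-0.6, 0.6, 1.7]
grip_width: 0.094
grip_force: 0.0
```

Request:
{"op": "jog_arm", "data": {"motion": [[0, 0, 0, 0, 0, 0, 0], [0, 0, 0, 0, 0, 0, -1], [0, 0, 0, 0, 0, 0, -1], [0, 0, 0, 0, 0, 0, -1], [0, 0, 0, 0, 0, 0, -1]], "squeeze": 25}}

```text
time_s: 9.65
ee_pos: [0.4396, 0.2049, 0.0326]
eef_rot: [3.131, 0.593, 2.57]
force: [-3.3, 1.3, 8.4]
grip_width: 0.0643
grip_force: 24.9
```

```bash
python3 - <<'E'
from h import *
A=st(); gp=A[:3,3]-.0188*A[:3,2]; print(gp, "lean",np.degrees(np.arccos(-A[2,2])))
L=A.copy(); L[2,3]+=.08; L=plan(A,L,n=3)
az=np.degrees(np.arctan2(A[1,0],A[0,0])); print(az)
p=[.40,.22,.15]
B=plan(L,tgt(p,az,10)); C=plan(B,tgt(p,az,55)) 
E
```

```text
t 9.65 p [0.4396 0.2049 0.0326] x [-0.6973  0.4487 -0.559 ] z [ 0.4757 -0.2936 -0.8291] q [ 0.654   0.365   2.0457 -0.9109  0.7225  0.3536] F [-3.3207  1.3354  8.4459] w 0.0643 g 24.9
[0.4306 0.2104 0.0482] lean 33.98894141296447
3 x [-0.0149, 0.0002, -0.0221, -0.0, -0.0, 0.0] end [0.4396 0.2049 0.1126]
147.237730857107
6 x [0.0065, -0.0014, -0.0052, 0.0017, 0.1279, 0.0007] end [0.3973 0.2218 0.1315]
6 x [0.0025, -0.0, -0.0002, 0.0, 0.1309, 0.0] end [0.387  0.2283 0.1392]
```

```bash
python3 - <<'E'
from h import *
A=pose()
L=A.copy(); L[2,3]+=.08
az=147.3; p=[.37,.235,.15]
B=plan(L,tgt(p,az,10)); C=plan(B,tgt(p,az,40),n=4) 
E
```

```text
6 x [0.012, -0.002, -0.0067, 0.0016, 0.1279, 0.0005] end [0.3673 0.2368 0.1315]
4 x [0.0025, 0.0, -0.0002, -0.0, 0.1309, -0.0] end [0.3598 0.2415 0.1356]
```

Request:
{"op": "jog_arm", "data": {"motion": [[-0.015, 0, -0.022, 0, 0, 0, -1], [-0.015, 0, -0.022, 0, 0, 0, -1], [-0.015, 0, -0.022, 0, 0, 0, -1], [0, 0, 0, 0, 0, 0, -1]]}}

```text
time_s: 10.05
ee_pos: [0.4402, 0.2044, 0.1144]
eef_rot: [3.128, 0.594, 2.567]
force: [-0.0, -0.2, -1.8]
grip_width: 0.0636
grip_force: 24.9
```

Request:
{"op": "jog_arm", "data": {"motion": [[0.012, -0.002, -0.007, 0.002, 0.128, 0, -1], [0.012, -0.002, -0.007, 0.002, 0.128, 0, -1], [0.012, -0.002, -0.007, 0.002, 0.128, 0, -1], [0.012, -0.002, -0.007, 0.002, 0.128, 0, -1], [0.012, -0.002, -0.007, 0.002, 0.128, 0, -1]]}}

```text
time_s: 10.55
ee_pos: [0.3765, 0.2314, 0.1239]
eef_rot: [-3.139, -0.053, 2.572]
force: [-0.3, 0.0, -1.1]
grip_width: 0.0643
grip_force: 24.9
```

Request:
{"op": "jog_arm", "data": {"motion": [[0.012, -0.002, -0.007, 0.002, 0.128, 0, -1], [0.0025, 0, 0, 0, 0.131, 0, -1], [0.0025, 0, 0, 0, 0.131, 0, -1], [0.0025, 0, 0, 0, 0.131, 0, -1], [0.0025, 0, 0, 0, 0.131, 0, -1]]}}

```text
time_s: 11.05
ee_pos: [0.3586, 0.2405, 0.1348]
eef_rot: [-3.134, -0.705, 2.566]
force: [-1.1, 0.5, -2.6]
grip_width: 0.0644
grip_force: 24.9
```

```bash
python3 - <<'E'
from h import *
A=st(); az=np.degrees(np.arctan2(A[1,0],A[0,0])); print(az,"lean",np.degrees(np.arccos(-A[2,2])))
B=plan(A,tgt([.37,.235,.135],147.3,56))
shot("side","s2.png",270,150,510,350,3.3)
E
```

```text
t 11.05 p [0.3586 0.2405 0.1348] x [-0.6391  0.4145  0.6479] z [-0.5479  0.3459 -0.7617] q [ 0.2126  0.4055  1.7189  0.4709  1.5638 -0.9234] F [-1.1408  0.5417 -2.5755] w 0.0644 g 24.9
147.03574854230496 lean 40.38470633232557
2 x [-0.0025, 0.0008, 0.0048, -0.0022, 0.1363, -0.0021] end [0.3569 0.2434 0.1245]
```

View pics/s2.png

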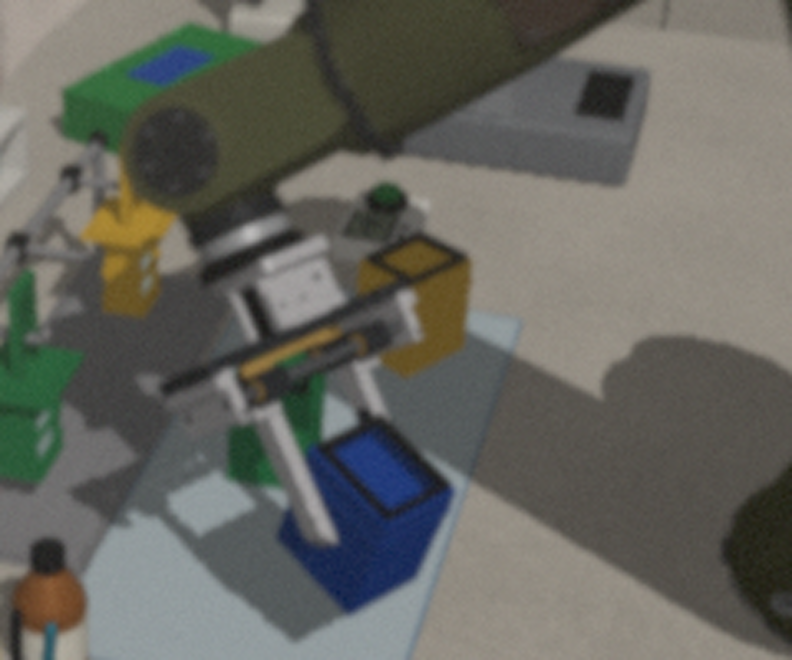

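The blue jar is in the grip, tilted about 16° short of upright, and the arm is clear of the racks. I'll finish turning it and then lower it.

Request:
{"op": "jog_arm", "data": {"motion": [[-0.0025, 0.001, 0.005, -0.002, 0.136, -0.002, -1], [-0.0025, 0.001, 0.005, -0.002, 0.136, -0.002, -1], [-0.029, 0, 0.0195, 0, 0, 0, -1], [-0.029, 0, 0.0195, 0, 0, 0, -1], [0, 0, 0, 0, 0, 0, -1]]}}

```text
time_s: 11.6
ee_pos: [0.3552, 0.2434, 0.0513]
eef_rot: [-3.131, -0.975, 2.563]
force: [-0.3, -0.0, -1.9]
grip_width: 0.0638
grip_force: 24.9
```

```bash
python3 - <<'E'
from h import *
A=st();gp=A[:3,3]-.0188*A[:3,2]; print(gp, "lean",np.degrees(np.arccos(-A[2,2])))
plan(A,tgt([.37,.235,.063],147.3,56),n=2)
E
```

```text
t 11.60 p [0.3552 0.2434 0.0513] x [-0.4701  0.307   0.8275] z [-0.6989  0.4432 -0.5614] q [ 0.1575  0.6887  1.6679  0.5797  1.6124 -1.0765] F [-0.2648 -0.0407 -1.8664] w 0.0638 g 24.9
[0.3683 0.2351 0.0618] lean 55.845118028297144
2 x [0.0001, 0.0005, -0.0009, -0.0023, 0.0014, -0.0022] end [0.3569 0.2434 0.0525]
```

Grip is at 62 mm and the base should touch at about 57 mm, so I'll lower it in small steps.

Request:
{"op": "jog_arm", "data": {"motion": [[-0.002, 0, 0.0015, 0, 0.002, 0, -1], [-0.001, 0, 0.001, 0, 0, 0, -1], [0, 0, 0, 0, 0, 0, -1]]}}

```text
time_s: 11.9
ee_pos: [0.3576, 0.2443, 0.0522]
eef_rot: [3.138, -0.972, 2.576]
force: [-0.6, 0.6, -2.0]
grip_width: 0.0641
grip_force: 24.9
```

Request:
{"op": "jog_arm", "data": {"motion": [[-0.001, 0, 0.0007, 0, 0, 0, -1], [0, 0, 0, 0, 0, 0, -1]]}}

```text
time_s: 12.1
ee_pos: [0.3574, 0.2442, 0.0504]
eef_rot: [3.139, -0.973, 2.575]
force: [-0.3, -0.6, -2.2]
grip_width: 0.0641
grip_force: 24.9
```

Request:
{"op": "jog_arm", "data": {"motion": [[-0.001, 0, 0.0007, 0, 0, 0, -1], [0, 0, 0, 0, 0, 0, -1]]}}

```text
time_s: 12.3
ee_pos: [0.3572, 0.2441, 0.0487]
eef_rot: [3.14, -0.973, 2.574]
force: [0.0, -0.6, -2.3]
grip_width: 0.0641
grip_force: 24.9
```

Request:
{"op": "jog_arm", "data": {"motion": [[-0.001, 0, 0.0007, 0, 0, 0, -1], [0, 0, 0, 0, 0, 0, -1]]}}

```text
time_s: 12.5
ee_pos: [0.3571, 0.2442, 0.0474]
eef_rot: [3.14, -0.974, 2.573]
force: [0.3, 1.0, -2.3]
grip_width: 0.0641
grip_force: 24.9
```

Request:
{"op": "jog_arm", "data": {"motion": [[-0.001, 0, 0.0007, 0, 0, 0, -1], [0, 0, 0, 0, 0, 0, -1]]}}

```text
time_s: 12.7
ee_pos: [0.3571, 0.2442, 0.0462]
eef_rot: [3.14, -0.974, 2.574]
force: [-0.1, 0.3, -2.4]
grip_width: 0.0641
grip_force: 24.9
```

Request:
{"op": "jog_arm", "data": {"motion": [[-0.0007, 0, 0.0005, 0, 0, 0, -1], [0, 0, 0, 0, 0, 0, -1]]}}

```text
time_s: 12.9
ee_pos: [0.3571, 0.2442, 0.0454]
eef_rot: [3.14, -0.974, 2.574]
force: [-0.2, -0.1, -1.7]
grip_width: 0.0641
grip_force: 24.9
```

Request:
{"op": "jog_arm", "data": {"motion": [[-0.0007, 0, 0.0005, 0, 0, 0, -1], [0, 0, 0, 0, 0, 0, -1]]}}

```text
time_s: 13.1
ee_pos: [0.3571, 0.2442, 0.0445]
eef_rot: [3.14, -0.974, 2.574]
force: [0.1, -0.3, -2.2]
grip_width: 0.0638
grip_force: 24.9
```

Request:
{"op": "jog_arm", "data": {"motion": [[-0.0007, 0, 0.0005, 0, 0, 0, -1], [0, 0, 0, 0, 0, 0, -1]]}}

```text
time_s: 13.3
ee_pos: [0.3571, 0.2442, 0.0437]
eef_rot: [3.14, -0.974, 2.574]
force: [0.4, 0.6, -2.2]
grip_width: 0.0639
grip_force: 24.9
```

Request:
{"op": "jog_arm", "data": {"motion": [[0, 0, 0, 0, 0, 0, -0.2], [0, 0, 0, 0, 0, 0, 0.4], [0, 0, 0, 0, 0, 0, 1], [0, 0, 0, 0, 0, 0, 1], [0, 0, 0, 0, 0, 0, 1]]}}

```text
time_s: 13.8
ee_pos: [0.3572, 0.2442, 0.0438]
eef_rot: [3.139, -0.973, 2.574]
force: [-0.9, 0.7, -0.3]
grip_width: 0.0864
grip_force: 0.0
```

Request:
{"op": "jog_arm", "data": {"motion": [[0, 0, -0.025, 0, 0, 0, 1], [0, 0, -0.035, 0, 0, 0, 1], [0, 0, -0.035, 0, 0, 0, 1], [0, 0, 0, 0, 0, 0, 1]]}}

```text
time_s: 14.2
ee_pos: [0.4262, 0.2006, 0.099]
eef_rot: [3.134, -0.969, 2.576]
force: [1.0, 0.4, -0.3]
grip_width: 0.0941
grip_force: 0.0
```

```bash
python3 - <<'E'
from h import *
A=st()
shot("side","s3.png",230,170,430,370,3)
E
```

```text
t 14.20 p [0.4262 0.2006 0.099 ] x [-0.4777  0.3031  0.8246] z [-0.6922  0.4481 -0.5657] q [ 0.0694  0.7071  1.4785  0.5312  1.7848 -1.0502] F [ 1.0314  0.4239 -0.284 ] w 0.0941 g 0.0
```

View pics/s3.png

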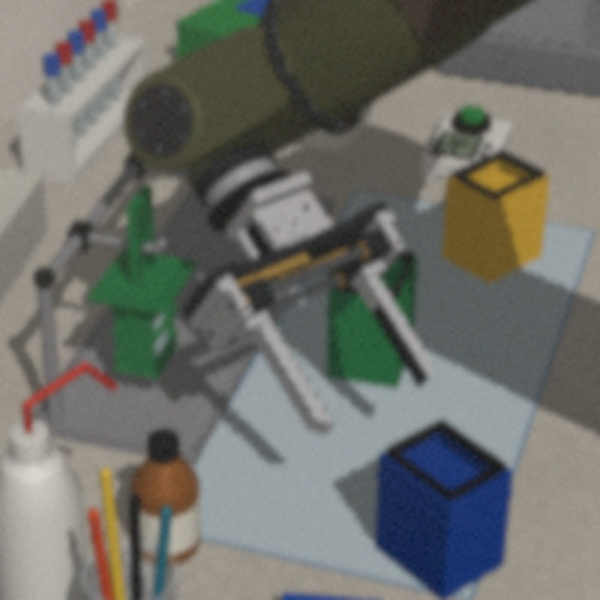

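The blue jar stands upright too, with its mouth centred at about (447,460) in the crop. Next is the green rack.

```bash
python3 - <<'E'
from h import *
A=pose(); 
M=plan(A,tgt([.50,.16,.27],115,20)); B=plan(M,tgt([.655,.111,.25],91.8)); plan(B,tgt([.655,.111,.18],91.8))
E
```

```text
6 x [0.0073, 0.0032, -0.0284, -0.0582, -0.1011, 0.0756] end [0.4973 0.1658 0.2523]
4 x [-0.025, 0.0343, -0.0005, -0.0177, -0.0861, 0.1002] end [0.655  0.111  0.2312]
2 x [-0.0, 0.0, 0.035, 0.0, 0.0, 0.0] end [0.655  0.111  0.1612]
```

Request:
{"op": "jog_arm", "data": {"motion": [[0.007, 0.003, -0.028, -0.058, -0.101, 0.076, 1], [0.007, 0.003, -0.028, -0.058, -0.101, 0.076, 1], [0.007, 0.003, -0.028, -0.058, -0.101, 0.076, 0.5], [0.007, 0.003, -0.028, -0.058, -0.101, 0.076, 0], [0.007, 0.003, -0.028, -0.058, -0.101, 0.076, 0]]}}

```text
time_s: 14.75
ee_pos: [0.4889, 0.1686, 0.2206]
eef_rot: [-3.11, -0.449, 2.082]
force: [0.9, -0.5, 0.3]
grip_width: 0.0735
grip_force: 0.0
```

Request:
{"op": "jog_arm", "data": {"motion": [[0.007, 0.003, -0.028, -0.058, -0.101, 0.076, 0], [-0.025, 0.034, -0.0005, -0.018, -0.086, 0.1, 0], [-0.025, 0.034, -0.0005, -0.018, -0.086, 0.1, 0], [-0.025, 0.034, -0.0005, -0.018, -0.086, 0.1, 0], [-0.025, 0.034, -0.0005, -0.018, -0.086, 0.1, 0]]}}

```text
time_s: 15.25
ee_pos: [0.6525, 0.1108, 0.2255]
eef_rot: [-3.138, 0.004, 1.601]
force: [0.3, -0.5, 0.0]
grip_width: 0.0473
grip_force: 0.0
```

Request:
{"op": "jog_arm", "data": {"motion": [[0, 0, 0, 0, 0, 0, 0], [0, 0, 0, 0, 0, 0, 0]]}}

```text
time_s: 15.45
ee_pos: [0.6512, 0.1111, 0.2251]
eef_rot: [-3.136, -0.0, 1.605]
force: [-0.3, 0.6, -0.0]
grip_width: 0.0472
grip_force: 0.0
```

```bash
python3 - <<'E'
from h import *
A=st(); plan(A,tgt([.655,.111,.18],91.8)); plan(A,tgt([.655,.111,.22],91.8))
E
```

```text
t 15.45 p [0.6512 0.1111 0.2251] x [-0.0345  0.9994  0.0004] z [-0.006   0.0002 -1.    ] q [0.1132 0.5465 1.13   0.0008 1.471  0.0786] F [-0.2843  0.5889 -0.0352] w 0.0472 g 0.0
2 x [-0.0001, 0.0021, 0.0319, -0.003, -0.0002, 0.0015] end [0.655  0.111  0.1612]
1 x [-0.0002, 0.004, 0.0239, -0.006, -0.0004, 0.0031] end [0.655  0.111  0.2012]
```

Straight above the tab. Going down and closing. Gripping the tab across its thickness will centre it.

Request:
{"op": "jog_arm", "data": {"motion": [[0, 0.002, 0.032, -0.003, 0, 0.0015, 0], [0, 0.002, 0.032, -0.003, 0, 0.0015, 0], [0, 0, 0, 0, 0, 0, 0]], "squeeze": 12}}

```text
time_s: 15.75
ee_pos: [0.6531, 0.1107, 0.1587]
eef_rot: [-3.137, 0.0, 1.602]
force: [-0.9, -0.4, -0.7]
grip_width: 0.0474
grip_force: 0.0
```

Request:
{"op": "jog_arm", "data": {"motion": [[0, 0, 0, 0, 0, 0, -0.5], [0, 0, 0, 0, 0, 0, -1], [0, 0, 0, 0, 0, 0, -1], [0, 0, 0, 0, 0, 0, -1], [0, 0, 0, 0, 0, 0, -1]]}}

```text
time_s: 16.25
ee_pos: [0.656, 0.1104, 0.1635]
eef_rot: [3.138, 0.001, 1.6]
force: [0.3, -0.5, -0.2]
grip_width: 0.0106
grip_force: 0.0
```

Request:
{"op": "jog_arm", "data": {"motion": [[0, 0, 0, 0, 0, 0, -1], [0, 0, 0, 0, 0, 0, -1]], "squeeze": 40}}

```text
time_s: 16.45
ee_pos: [0.656, 0.1103, 0.1633]
eef_rot: [3.138, 0.001, 1.6]
force: [-0.8, -0.4, 2.6]
grip_width: 0.0075
grip_force: 40.0
```

```bash
python3 - <<'E'
from h import *
A=st(); shot("side","s4.png",230,190,350,310,4.5)
E
```

```text
t 16.45 p [0.656  0.1103 0.1633] x [-0.0294  0.9996 -0.0006] z [ 0.0035 -0.0005 -1.    ] q [ 0.112   0.5904  1.2052 -0.0009  1.3425  0.0828] F [-0.7736 -0.3993  2.5759] w 0.0075 g 40.0
```

View pics/s4.png

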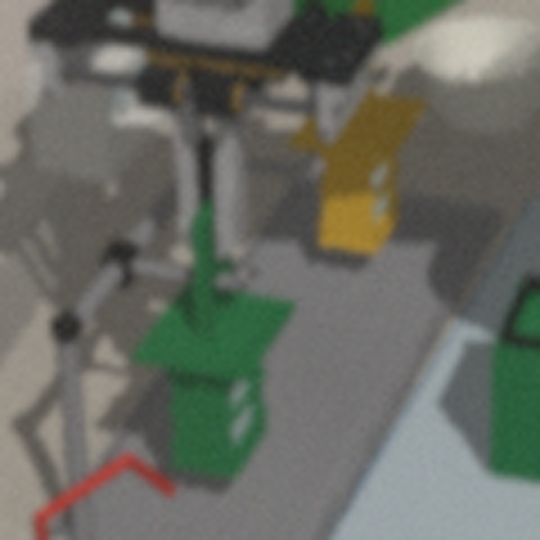

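The green tab is gripped, with the tab point 2 mm below the grasp point. I'll lift it and draw it off the peg.

Request:
{"op": "jog_arm", "data": {"motion": [[0, 0, -0.009, 0, 0, 0, -1], [0, 0, -0.009, 0, 0, 0, -1], [0, 0, 0, 0, 0, 0, -1], [0, -0.02, 0, 0, 0, 0, -1], [0, -0.025, 0, 0, 0, 0, -1]]}}

```text
time_s: 17.0
ee_pos: [0.6104, 0.1089, 0.1802]
eef_rot: [3.139, 0.001, 1.6]
force: [1.0, -0.0, -1.4]
grip_width: 0.008
grip_force: 40.0
```

Request:
{"op": "jog_arm", "data": {"motion": [[0, -0.025, 0, 0, 0, 0, -1], [0, -0.01, 0, 0, 0, 0, -1], [0, 0, -0.035, 0, 0, 0, -1], [0, 0, -0.035, 0, 0, 0, -1], [0, 0, -0.02, 0, 0, 0, -1]]}}

```text
time_s: 17.5
ee_pos: [0.5759, 0.1081, 0.2737]
eef_rot: [3.135, 0.0, 1.6]
force: [-0.2, 0.5, -1.1]
grip_width: 0.0076
grip_force: 40.0
```

Request:
{"op": "jog_arm", "data": {"motion": [[0, 0, 0, 0, 0, 0, -1], [0, 0, 0, 0, 0, 0, -1]]}}

```text
time_s: 17.7
ee_pos: [0.5754, 0.108, 0.2696]
eef_rot: [3.139, 0.001, 1.6]
force: [-0.4, 0.4, -2.4]
grip_width: 0.0077
grip_force: 40.0
```

```bash
python3 - <<'E'
from h import *
A=st(); shot("top","t3.png",195,190,435,350,3.3)
E
```

```text
t 17.70 p [0.5754 0.108  0.2696] x [-0.0293  0.9996 -0.0007] z [ 0.0022 -0.0006 -1.    ] q [ 0.1234  0.3406  1.3199 -0.0009  1.4791  0.0942] F [-0.3865  0.3513 -2.3602] w 0.0077 g 40.0
```

View pics/t3.png

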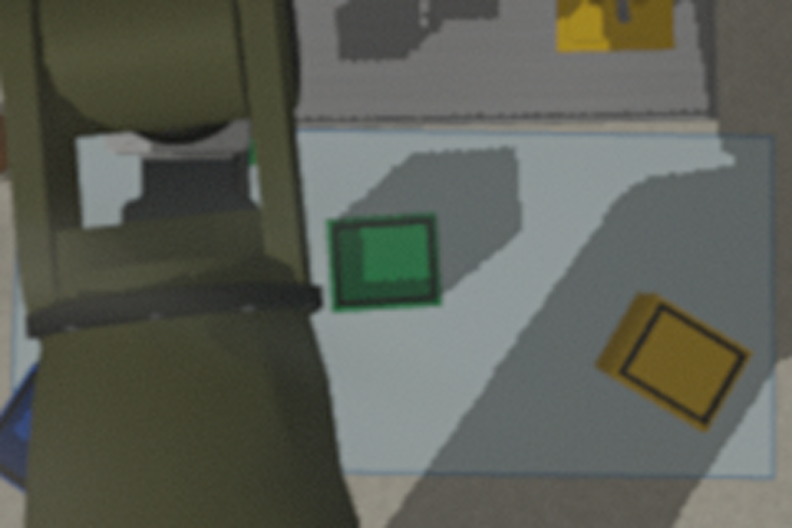

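```bash
python3 - <<'E'
from h import *
def q(name,pts,z):
    P=np.array([px2z("top",195+a/3.3,190+b/3.3,z)[:2] for a,b in pts]); print(name,P.mean(0))
    for i in range(4):
        d=P[(i+1)%4]-P[i]; print("   L %.4f az %.1f"%(np.hypot(*d),np.degrees(np.arctan2(d[1],d[0]))))
q("green rim",[(327,221),(436,214),(443,304),(335,312)],.092)
q("green ring",[(334,223),(433,219),(438,302),(340,307)],.098)
q("yel ring",[(660,304),(748,354),(705,427),(620,372)],.098)
# image-code check: black ring pixels
im=cv2.imread("pics/full_t3.png"); 
for n,z,box in(("g",.098,(293,252,332,288)),("y",.098,(372,270,428,325))):
    x0,y0,x1,y1=box; c=im[y0:y1,x0:x1]; m=(c.max(2)<50).astype(np.uint8); pts=np.argwhere(m)[:,::-1].astype(np.float32)
    if len(pts)>20:
        W=np.array([px2z("top",u+x0,v+y0,z)[:2] for u,v in pts],np.float32); r=cv2.minAreaRect(W*1000); print(n,len(pts),r)
E
```

```text
green rim [0.483  0.0063]
   L 0.0752 az -85.6
   L 0.0619 az -175.0
   L 0.0743 az 94.9
   L 0.0626 az 5.8
green ring [0.483  0.0056]
   L 0.0678 az -87.0
   L 0.0567 az -176.0
   L 0.0670 az 93.6
   L 0.0574 az 4.9
yel ring [ 0.4166 -0.1975]
   L 0.0686 az -119.0
   L 0.0577 az 149.4
   L 0.0684 az 57.8
   L 0.0538 az -30.3
g 22 ((464.1932678222656, 6.734066009521484), (65.69956970214844, 15.633296012878418), 88.73450469970703)
y 40 ((417.50115966796875, -196.30136108398438), (66.2412338256836, 52.94032287597656), 59.17115020751953)
```

```bash
python3 - <<'E'
from h import *
A=pose(); B=plan(A,tgt([.483,.0062,.285],94.4)); plan(B,tgt([.483,.0062,.265],94.4))
E
```

```text
4 x [-0.0243, -0.0242, 0.0007, 0.0002, 0.0002, -0.0119] end [0.483  0.0062 0.2662]
1 x [0.0, 0.0, 0.02, 0.0, 0.0, 0.0] end [0.483  0.0062 0.2462]
```

Request:
{"op": "jog_arm", "data": {"motion": [[-0.024, -0.024, 0.0005, 0, 0, -0.012, -1], [-0.024, -0.024, 0.0005, 0, 0, -0.012, -1], [-0.024, -0.024, 0.0005, 0, 0, -0.012, -1], [-0.024, -0.024, 0.0005, 0, 0, -0.012, -1], [0, 0, 0, 0, 0, 0, -1]]}}

```text
time_s: 18.25
ee_pos: [0.4822, 0.0057, 0.2672]
eef_rot: [3.141, 0.001, 1.646]
force: [-0.0, -0.6, -1.0]
grip_width: 0.0079
grip_force: 40.0
```

Request:
{"op": "jog_arm", "data": {"motion": [[0, 0, 0.01, 0, 0, 0, -1], [0, 0, 0.005, 0, 0, 0, -1], [0, 0, 0, 0, 0, 0, -1]]}}

```text
time_s: 18.55
ee_pos: [0.4842, 0.0082, 0.2516]
eef_rot: [3.142, 0.0, 1.649]
force: [-0.0, -0.1, -1.4]
grip_width: 0.0079
grip_force: 40.0
```

```bash
python3 - <<'E'
from h import *
A=st(); plan(A,tgt([.483,.0062,.265],94.4))
shot("side","s5.png",310,180,430,300,4.5)
E
```

```text
t 18.55 p [0.4842 0.0082 0.2516] x [-0.078   0.997  -0.0004] z [ 0.0001 -0.0004 -1.    ] q [-0.0585  0.1177  1.6327 -0.0003  1.3911 -0.1366] F [-0.0233 -0.0618 -1.376 ] w 0.0079 g 40.0
1 x [-0.0019, -0.0013, 0.0054, 0.0001, 0.0004, 0.0013] end [0.483  0.0062 0.2462]
```

View pics/s5.png

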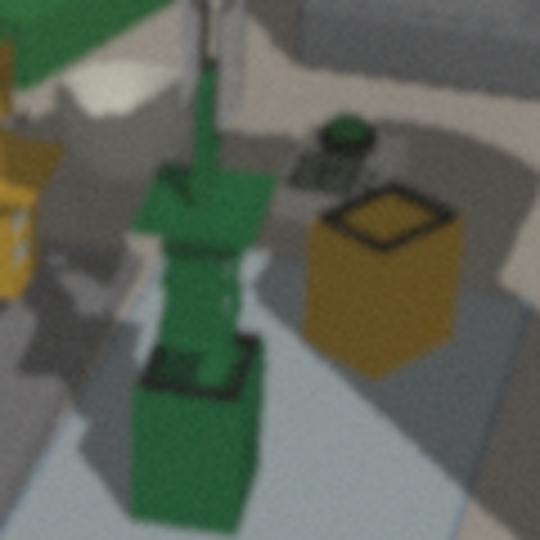

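The rack hangs over the green mouth, with the cage at (203,290) above the ring centre at (203,367). I'll correct by 2 mm and lower it, watching the force.

Request:
{"op": "jog_arm", "data": {"motion": [[-0.002, -0.0015, 0, 0, 0, 0.001, -1], [0, 0, 0.007, 0, 0, 0, -1], [0, 0, 0.008, 0, 0, 0, -1], [0, 0, 0, 0, 0, 0, -1]]}}

```text
time_s: 19.0
ee_pos: [0.4825, 0.0055, 0.2371]
eef_rot: [3.141, 0.001, 1.647]
force: [-0.2, 0.5, -1.8]
grip_width: 0.0078
grip_force: 40.0
```

Request:
{"op": "jog_arm", "data": {"motion": [[0, 0, 0.008, 0, 0, 0, -1], [0, 0, 0.008, 0, 0, 0, -1], [0, 0, 0, 0, 0, 0, -1]]}}

```text
time_s: 19.3
ee_pos: [0.4826, 0.0055, 0.2211]
eef_rot: [3.141, 0.001, 1.647]
force: [-0.3, 0.1, -0.9]
grip_width: 0.0078
grip_force: 40.0
```

Request:
{"op": "jog_arm", "data": {"motion": [[0, 0, 0.015, 0, 0, 0, -1], [0, 0, 0.015, 0, 0, 0, -1], [0, 0, 0, 0, 0, 0, -1]]}}

```text
time_s: 19.6
ee_pos: [0.4824, 0.0055, 0.191]
eef_rot: [3.141, 0.0, 1.647]
force: [0.8, 0.5, -1.4]
grip_width: 0.0079
grip_force: 40.0
```

Request:
{"op": "jog_arm", "data": {"motion": [[0, 0, 0.015, 0, 0, 0, -1], [0, 0, 0.013, 0, 0, 0, -1], [0, 0, 0.005, 0, 0, 0, -1], [0, 0, 0, 0, 0, 0, -1]]}}

```text
time_s: 20.0
ee_pos: [0.4831, 0.0055, 0.1591]
eef_rot: [3.14, 0.001, 1.647]
force: [0.1, 0.3, -1.3]
grip_width: 0.0077
grip_force: 40.0
```

Next I press the cover home in small steps. Contact should come at a TCP z of about 0.151 and home at about 0.145.

Request:
{"op": "jog_arm", "data": {"motion": [[0, 0, 0.003, 0, 0, 0, -1], [0, 0, 0.003, 0, 0, 0, -1], [0, 0, 0.002, 0, 0, 0, -1], [0, 0, 0, 0, 0, 0, -1]]}}

```text
time_s: 20.4
ee_pos: [0.4833, 0.0054, 0.1515]
eef_rot: [3.138, 0.001, 1.647]
force: [-0.2, 0.2, -0.7]
grip_width: 0.008
grip_force: 40.0
```

Request:
{"op": "jog_arm", "data": {"motion": [[0, 0, 0.0015, 0, 0, 0, -1], [0, 0, 0.0015, 0, 0, 0, -1], [0, 0, 0, 0, 0, 0, -1]]}}

```text
time_s: 20.7
ee_pos: [0.4834, 0.0054, 0.149]
eef_rot: [3.138, 0.001, 1.647]
force: [-1.5, -0.7, 4.3]
grip_width: 0.008
grip_force: 40.0
```

Request:
{"op": "jog_arm", "data": {"motion": [[0, 0, 0.001, 0, 0, 0, -1], [0, 0, 0.001, 0, 0, 0, -1], [0, 0, 0, 0, 0, 0, -1]]}}

```text
time_s: 21.0
ee_pos: [0.4835, 0.0054, 0.1471]
eef_rot: [3.138, 0.001, 1.647]
force: [-2.0, 0.4, 6.2]
grip_width: 0.0076
grip_force: 40.0
```

Request:
{"op": "jog_arm", "data": {"motion": [[0, 0, 0.001, 0, 0, 0, -1], [0, 0, 0.001, 0, 0, 0, -1], [0, 0, 0, 0, 0, 0, -1]]}}

```text
time_s: 21.3
ee_pos: [0.4836, 0.0054, 0.1454]
eef_rot: [3.138, 0.001, 1.647]
force: [-1.9, -0.3, 8.3]
grip_width: 0.0077
grip_force: 40.0
```

Request:
{"op": "jog_arm", "data": {"motion": [[0, 0, 0.001, 0, 0, 0, -1], [0, 0, 0.0005, 0, 0, 0, -1], [0, 0, 0, 0, 0, 0, -1]]}}

```text
time_s: 21.6
ee_pos: [0.4838, 0.0054, 0.1454]
eef_rot: [3.136, 0.001, 1.647]
force: [-9.1, 0.4, 25.9]
grip_width: 0.0076
grip_force: 40.1
```

Request:
{"op": "jog_arm", "data": {"motion": [[0, 0, 0.001, 0, 0, 0, -1], [0, 0, 0, 0, 0, 0, -1]]}}

```text
time_s: 21.8
ee_pos: [0.4843, 0.0054, 0.1453]
eef_rot: [3.135, 0.001, 1.647]
force: [-11.1, 0.7, 35.1]
grip_width: 0.0082
grip_force: 40.1
```

The force rises to a hard stop at the expected height, so the green cover is home. Release it and go to the yellow rack.

Request:
{"op": "jog_arm", "data": {"motion": [[0, 0, -0.0025, 0, 0, 0, -1], [0, 0, 0, 0, 0, 0, -0.7], [0, 0, 0, 0, 0, 0, -0.3], [0, 0, 0, 0, 0, 0, 0], [0, 0, 0, 0, 0, 0, 0]]}}

```text
time_s: 22.3
ee_pos: [0.4832, 0.0054, 0.1442]
eef_rot: [3.139, 0.001, 1.647]
force: [0.1, 0.3, -0.2]
grip_width: 0.0349
grip_force: 0.0
```

Request:
{"op": "jog_arm", "data": {"motion": [[0, 0, -0.02, 0, 0, 0, 0], [0, 0, -0.04, 0, 0, 0, 0], [0, 0, -0.04, 0, 0, 0, 0], [0, 0, 0, 0, 0, 0, 0]]}}

```text
time_s: 22.7
ee_pos: [0.4846, 0.0054, 0.2492]
eef_rot: [3.131, 0.002, 1.647]
force: [-0.4, 0.2, 0.3]
grip_width: 0.0468
grip_force: 0.0
```

```bash
python3 - <<'E'
from h import *
A=st(); B=plan(A,tgt([.6615,-.148,.25],91.8)); plan(B,tgt([.6615,-.148,.18],91.8))
E
```

```text
t 22.70 p [0.4846 0.0054 0.2492] x [-0.0763  0.9971 -0.0019] z [ 0.0108 -0.001  -0.9999] q [-0.0642  0.1135  1.643  -0.0004  1.3743 -0.1405] F [-0.3998  0.191   0.3472] w 0.0468 g 0.0
6 x [-0.0272, 0.0279, 0.0032, 0.0018, 0.0003, 0.0075] end [ 0.6615 -0.148   0.2312]
2 x [-0.0, 0.0, 0.035, 0.0, 0.0, 0.0] end [ 0.6615 -0.148   0.1612]
```

Request:
{"op": "jog_arm", "data": {"motion": [[-0.027, 0.028, 0.003, 0.002, 0, 0.0075, 0], [-0.027, 0.028, 0.003, 0.002, 0, 0.0075, 0], [-0.027, 0.028, 0.003, 0.002, 0, 0.0075, 0], [-0.027, 0.028, 0.003, 0.002, 0, 0.0075, 0], [-0.027, 0.028, 0.003, 0.002, 0, 0.0075, 0]]}}

```text
time_s: 23.2
ee_pos: [0.6319, -0.1218, 0.228]
eef_rot: [-3.133, 0.0, 1.609]
force: [0.2, 0.7, 0.2]
grip_width: 0.0471
grip_force: 0.0
```

Request:
{"op": "jog_arm", "data": {"motion": [[-0.027, 0.028, 0.003, 0.002, 0, 0.0075, 0], [0, 0, 0, 0, 0, 0, 0], [0, 0, 0, 0, 0, 0, 0]]}}

```text
time_s: 23.5
ee_pos: [0.6598, -0.1468, 0.2242]
eef_rot: [-3.13, 0.0, 1.602]
force: [0.1, 0.3, -0.3]
grip_width: 0.0468
grip_force: 0.0
```

```bash
python3 - <<'E'
from h import *
A=st(); plan(A,tgt([.6615,-.148,.18],91.8))
E
```

```text
t 23.50 p [ 0.6598 -0.1468  0.2242] x [-0.0307  0.9995 -0.0001] z [-0.0114 -0.0005 -0.9999] q [-0.2717  0.5887  1.068  -0.0035  1.4957 -0.3021] F [ 0.1036  0.3326 -0.2509] w 0.0468 g 0.0
2 x [-0.0006, 0.0011, 0.0315, -0.0057, 0.0001, -0.0003] end [ 0.6615 -0.148   0.1612]
```

Request:
{"op": "jog_arm", "data": {"motion": [[-0.0005, 0.001, 0.031, -0.0055, 0, 0, 0], [-0.0005, 0.001, 0.031, -0.0055, 0, 0, 0], [0, 0, 0, 0, 0, 0, 0]], "squeeze": 12}}

```text
time_s: 23.8
ee_pos: [0.6595, -0.1463, 0.1605]
eef_rot: [-3.138, -0.001, 1.603]
force: [-0.9, 0.2, 0.1]
grip_width: 0.0467
grip_force: 0.0
```

Request:
{"op": "jog_arm", "data": {"motion": [[0, 0, 0, 0, 0, 0, -0.5], [0, 0, 0, 0, 0, 0, -1], [0, 0, 0, 0, 0, 0, -1], [0, 0, 0, 0, 0, 0, -1], [0, 0, 0, 0, 0, 0, -1]]}}

```text
time_s: 24.3
ee_pos: [0.6618, -0.1476, 0.1648]
eef_rot: [3.139, 0.001, 1.602]
force: [1.4, 0.1, 0.5]
grip_width: 0.01
grip_force: 0.7
```

Request:
{"op": "jog_arm", "data": {"motion": [[0, 0, 0, 0, 0, 0, -1], [0, 0, 0, 0, 0, 0, -1], [0, 0, 0, 0, 0, 0, -1]], "squeeze": 40}}

```text
time_s: 24.6
ee_pos: [0.6617, -0.1476, 0.1646]
eef_rot: [3.139, 0.001, 1.602]
force: [0.1, 0.1, 4.3]
grip_width: 0.0076
grip_force: 40.0
```

```bash
python3 - <<'E'
from h import *
A=st()
E
```

```text
t 24.60 p [ 0.6617 -0.1476  0.1646] x [-0.0313  0.9995 -0.0011] z [ 0.0026 -0.001  -1.    ] q [-0.2734  0.6201  1.1559 -0.0002  1.3629 -0.3047] F [0.1469 0.1332 4.3227] w 0.0076 g 40.0
```

Request:
{"op": "jog_arm", "data": {"motion": [[0, 0, -0.009, 0, 0, 0, -1], [0, 0, -0.009, 0, 0, 0, -1], [0, 0, 0, 0, 0, 0, -1], [0, -0.02, 0, 0, 0, 0, -1], [0, -0.025, 0, 0, 0, 0, -1]]}}

```text
time_s: 25.1
ee_pos: [0.6162, -0.1488, 0.1815]
eef_rot: [3.14, 0.001, 1.603]
force: [1.3, -0.8, -1.1]
grip_width: 0.0074
grip_force: 40.0
```

Request:
{"op": "jog_arm", "data": {"motion": [[0, -0.025, 0, 0, 0, 0, -1], [0, -0.01, 0, 0, 0, 0, -1], [0, 0, -0.035, 0, 0, 0, -1], [0, 0, -0.035, 0, 0, 0, -1], [0, 0, -0.02, 0, 0, 0, -1]]}}

```text
time_s: 25.6
ee_pos: [0.5817, -0.1501, 0.2751]
eef_rot: [3.137, 0.002, 1.602]
force: [-0.6, -0.8, -1.5]
grip_width: 0.0076
grip_force: 40.0
```

Request:
{"op": "jog_arm", "data": {"motion": [[0, 0, 0, 0, 0, 0, -1], [0, 0, 0, 0, 0, 0, -1]]}}

```text
time_s: 25.8
ee_pos: [0.5812, -0.1499, 0.271]
eef_rot: [3.14, 0.001, 1.602]
force: [-0.5, 0.7, -2.0]
grip_width: 0.0079
grip_force: 40.0
```

```bash
python3 - <<'E'
from h import *
A=st(); 
im=ctrl.camera("top")[:,:,::-1]; cv2.imwrite("pics/full_t4.png",im); crop(im,"pics/t4.png",195,190,435,350,3.3)
E
```

```text
t 25.80 p [ 0.5812 -0.1499  0.271 ] x [-0.0313  0.9995 -0.0006] z [ 0.0012 -0.0006 -1.    ] q [-0.3134  0.3756  1.27   -0.0002  1.4947 -0.3447] F [-0.5482  0.746  -2.0103] w 0.0079 g 40.0
```

View pics/t4.png

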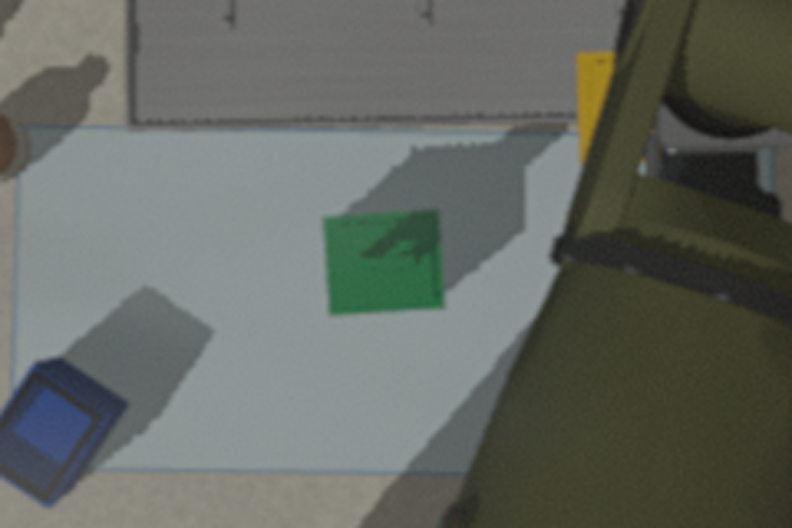

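The green rack is home at (384,262), the blue jar is upright at about (55,425), and the arm hides the yellow jar. I'll check the yellow jar numerically against an earlier side picture.

```bash
python3 - <<'E'
from h import *
im=ctrl.camera("side")[:,:,::-1]; cv2.imwrite("pics/full_s6.png",im)
a=cv2.imread("pics/full_s5.png")
for n,i in(("s5",a),("now",np.ascontiguousarray(im))):
    c=cv2.cvtColor(i,cv2.COLOR_BGR2HSV); m=((c[...,0]>12)&(c[...,0]<32)&(c[...,1]>120)).astype(np.uint8)
    k,l,s,ce=cv2.connectedComponentsWithStats(m)
    for j in range(1,k):
        if s[j,4]>150: print(n,s[j],ce[j])
T=tgt([.4168,-.1972,.285],59.5); A=pose(); B=plan(A,T); print(proj("side",[[.4168,-.1972,.098],[.4168,-.1972,.046]]))
E
```

```text
s5 [295 190  29  56 697] [308.6557 222.2697]
s5 [ 378  223   35   40 1015] [394.3892 242.9153]
s5 [275 323  20  18 200] [284.805 331.375]
s5 [264 327   8  44 154] [267.0714 349.4805]
now [322 159  30  59 781] [336.5352 193.685 ]
now [378 229  34  34 877] [394.0901 245.2566]
now [275 324  20  17 181] [284.8122 331.2762]
now [264 327   7  44 152] [267.0461 349.2368]
4 x [-0.0192, -0.0387, 0.001, -0.0002, 0.0, 0.1409] end [ 0.4168 -0.1972  0.2662]
[[395.675  227.0989]
 [394.3782 242.5991]]
```

The yellow jar hasn't moved. Carry the rack over and insert it.

Request:
{"op": "jog_arm", "data": {"motion": [[-0.019, -0.0385, 0.001, 0, 0, 0.141, -1], [-0.019, -0.0385, 0.001, 0, 0, 0.141, -1], [-0.019, -0.0385, 0.001, 0, 0, 0.141, -1], [-0.019, -0.0385, 0.001, 0, 0, 0.141, -1], [0, 0, 0, 0, 0, 0, -1]]}}

```text
time_s: 26.4
ee_pos: [0.4148, -0.1966, 0.2668]
eef_rot: [3.141, 0.0, 1.031]
force: [-0.4, -0.2, -1.3]
grip_width: 0.0075
grip_force: 40.0
```

Request:
{"op": "jog_arm", "data": {"motion": [[0, 0, 0.01, 0, 0, 0, -1], [0, 0, 0.005, 0, 0, 0, -1], [0, 0, 0, 0, 0, 0, -1]]}}

```text
time_s: 26.7
ee_pos: [0.4187, -0.1962, 0.251]
eef_rot: [-3.141, -0.0, 1.04]
force: [-0.4, -0.4, -1.6]
grip_width: 0.0077
grip_force: 40.0
```

```bash
python3 - <<'E'
from h import *
A=st(); plan(A,tgt([.4168,-.1972,.266],59.5))
im=ctrl.camera("side")[:,:,::-1]; cv2.imwrite("pics/full_s7.png",im); crop(im,"pics/s7.png",350,160,450,280,5)
print(proj("side",[[.4168,-.1972,.092]]))
E
```

```text
t 26.70 p [ 0.4187 -0.1962  0.251 ] x [0.5066 0.8622 0.0003] z [-0.0004  0.0006 -1.    ] q [-0.5176  0.068   1.6883  0.0003  1.386   0.0135] F [-0.4068 -0.4495 -1.6029] w 0.0077 g 40.0
1 x [-0.0018, -0.0011, 0.0038, -0.0007, -0.0003, 0.0011] end [ 0.4168 -0.1972  0.2472]
[[395.5232 228.9134]]
```

Request:
{"op": "jog_arm", "data": {"motion": [[-0.002, -0.001, 0, 0, 0, 0.001, -1], [0, 0, 0.007, 0, 0, 0, -1], [0, 0, 0.008, 0, 0, 0, -1], [0, 0, 0, 0, 0, 0, -1]]}}

```text
time_s: 27.15
ee_pos: [0.4162, -0.1976, 0.2364]
eef_rot: [3.141, -0.0, 1.037]
force: [-0.3, 0.7, -1.5]
grip_width: 0.0078
grip_force: 40.0
```

Request:
{"op": "jog_arm", "data": {"motion": [[0, 0, 0.008, 0, 0, 0, -1], [0, 0, 0.008, 0, 0, 0, -1], [0, 0, 0, 0, 0, 0, -1]]}}

```text
time_s: 27.45
ee_pos: [0.4162, -0.1976, 0.2205]
eef_rot: [3.141, -0.0, 1.037]
force: [0.0, 0.5, -1.0]
grip_width: 0.0078
grip_force: 40.0
```

Request:
{"op": "jog_arm", "data": {"motion": [[0, 0, 0.015, 0, 0, 0, -1], [0, 0, 0.015, 0, 0, 0, -1], [0, 0, 0, 0, 0, 0, -1]]}}

```text
time_s: 27.75
ee_pos: [0.416, -0.1975, 0.1904]
eef_rot: [-3.141, -0.0, 1.037]
force: [-0.7, 0.3, -0.9]
grip_width: 0.0078
grip_force: 40.0
```

Request:
{"op": "jog_arm", "data": {"motion": [[0, 0, 0.015, 0, 0, 0, -1], [0, 0, 0.013, 0, 0, 0, -1], [0, 0, 0.005, 0, 0, 0, -1], [0, 0, 0, 0, 0, 0, -1]]}}

```text
time_s: 28.15
ee_pos: [0.4167, -0.1979, 0.1589]
eef_rot: [3.14, -0.0, 1.037]
force: [0.2, -1.2, -1.7]
grip_width: 0.0075
grip_force: 40.0
```

Request:
{"op": "jog_arm", "data": {"motion": [[0, 0, 0.003, 0, 0, 0, -1], [0, 0, 0.003, 0, 0, 0, -1], [0, 0, 0, 0, 0, 0, -1]]}}

```text
time_s: 28.45
ee_pos: [0.4169, -0.198, 0.153]
eef_rot: [3.139, -0.0, 1.037]
force: [-0.9, -0.3, -1.5]
grip_width: 0.0076
grip_force: 40.0
```

Request:
{"op": "jog_arm", "data": {"motion": [[0, 0, 0.0015, 0, 0, 0, -1], [0, 0, 0.0015, 0, 0, 0, -1], [0, 0, 0, 0, 0, 0, -1]]}}

```text
time_s: 28.75
ee_pos: [0.417, -0.198, 0.1504]
eef_rot: [3.138, -0.0, 1.037]
force: [-1.0, 0.8, 4.3]
grip_width: 0.0078
grip_force: 40.0
```

Request:
{"op": "jog_arm", "data": {"motion": [[0, 0, 0.0015, 0, 0, 0, -1], [0, 0, 0.0015, 0, 0, 0, -1], [0, 0, 0, 0, 0, 0, -1]]}}

```text
time_s: 29.05
ee_pos: [0.417, -0.198, 0.1474]
eef_rot: [3.139, -0.0, 1.037]
force: [-0.5, 0.1, 5.4]
grip_width: 0.0078
grip_force: 40.0
```

Request:
{"op": "jog_arm", "data": {"motion": [[0, 0, 0.001, 0, 0, 0, -1], [0, 0, 0.0005, 0, 0, 0, -1], [0, 0, 0, 0, 0, 0, -1]]}}

```text
time_s: 29.35
ee_pos: [0.4172, -0.1981, 0.1468]
eef_rot: [3.138, -0.0, 1.037]
force: [-3.5, 2.1, 15.2]
grip_width: 0.0079
grip_force: 40.0
```

Request:
{"op": "jog_arm", "data": {"motion": [[0, 0, 0.001, 0, 0, 0, -1], [0, 0, 0, 0, 0, 0, -1]]}}

```text
time_s: 29.55
ee_pos: [0.4174, -0.1982, 0.1468]
eef_rot: [3.137, -0.0, 1.037]
force: [-8.3, 5.3, 28.5]
grip_width: 0.0077
grip_force: 40.1
```

The yellow cover is home, with a hard stop at 0.1468. Release, rise and shut the fingers.

Request:
{"op": "jog_arm", "data": {"motion": [[0, 0, -0.002, 0, 0, 0, -1], [0, 0, 0, 0, 0, 0, -0.7], [0, 0, 0, 0, 0, 0, -0.3], [0, 0, 0, 0, 0, 0, 0], [0, 0, 0, 0, 0, 0, 0]]}}

```text
time_s: 30.05
ee_pos: [0.4167, -0.1979, 0.1461]
eef_rot: [3.14, -0.0, 1.037]
force: [-0.2, -0.5, 0.3]
grip_width: 0.0345
grip_force: 0.0
```

Request:
{"op": "jog_arm", "data": {"motion": [[0, 0, -0.02, 0, 0, 0, 0], [0, 0, -0.04, 0, 0, 0, 0], [0, 0, -0.03, 0, 0, 0, 0], [0, 0, 0, 0, 0, 0, -1], [0, 0, 0, 0, 0, 0, -1]]}}

```text
time_s: 30.55
ee_pos: [0.4165, -0.1978, 0.2361]
eef_rot: [3.139, -0.0, 1.037]
force: [-0.1, 0.2, 0.1]
grip_width: 0.0342
grip_force: 0.0
```

```bash
python3 - <<'E'
from h import *
A=st(); T=tgt([.49,-.4147,.15],59.5); B=plan(A,T)
E
```

```text
t 30.55 p [ 0.4165 -0.1978  0.2361] x [0.5087 0.8609 0.0003] z [ 0.0024 -0.0011 -1.    ] q [-0.523   0.0736  1.7172  0.0003  1.3483  0.0106] F [-0.1288  0.1708  0.124 ] w 0.0342 g 0.0
6 x [-0.0249, 0.0289, 0.0175, 0.0004, -0.0, -0.0002] end [ 0.49   -0.4147  0.1312]
```

Request:
{"op": "jog_arm", "data": {"motion": [[-0.025, 0.029, 0, 0, 0, 0, -1], [-0.025, 0.029, 0, 0, 0, 0, -1], [-0.025, 0.029, 0.015, 0, 0, 0, -1], [-0.025, 0.029, 0.03, 0, 0, 0, -1], [-0.025, 0.029, 0.03, 0, 0, 0, -1]]}}

```text
time_s: 31.05
ee_pos: [0.4778, -0.3805, 0.1589]
eef_rot: [3.141, -0.001, 1.037]
force: [0.9, -1.0, 0.8]
grip_width: 0.0005
grip_force: 0.0
```

Request:
{"op": "jog_arm", "data": {"motion": [[-0.025, 0.029, 0.03, 0, 0, 0, -1], [0, 0, 0, 0, 0, 0, -1], [0, 0, 0, 0, 0, 0, -1]]}}

```text
time_s: 31.35
ee_pos: [0.4895, -0.4152, 0.129]
eef_rot: [-3.14, -0.001, 1.036]
force: [-0.5, -0.4, 0.4]
grip_width: 0.0006
grip_force: 0.0
```

```bash
python3 - <<'E'
from h import *
A=st(); T=np.eye(4); T[:3,:3]=A[:3,:3]; T[:3,3]=[.49,-.4147,.055]; B=plan(A,T)
im=ctrl.camera("side")[:,:,::-1]; cv2.imwrite("pics/full_s8.png",im); crop(im,"pics/s8.png",240,160,480,360,3.3)
E
```

```text
t 31.35 p [ 0.4895 -0.4152  0.129 ] x [0.5093 0.8606 0.0014] z [-0.001   0.0022 -1.    ] q [-0.7609  0.5704  1.318   0.0009  1.2553 -0.2268] F [-0.5416 -0.4171  0.3775] w 0.0006 g 0.0
2 x [0.0003, 0.0002, 0.037, -0.0, 0.0, 0.0] end [ 0.49   -0.4147  0.055 ]
```

View pics/s8.png

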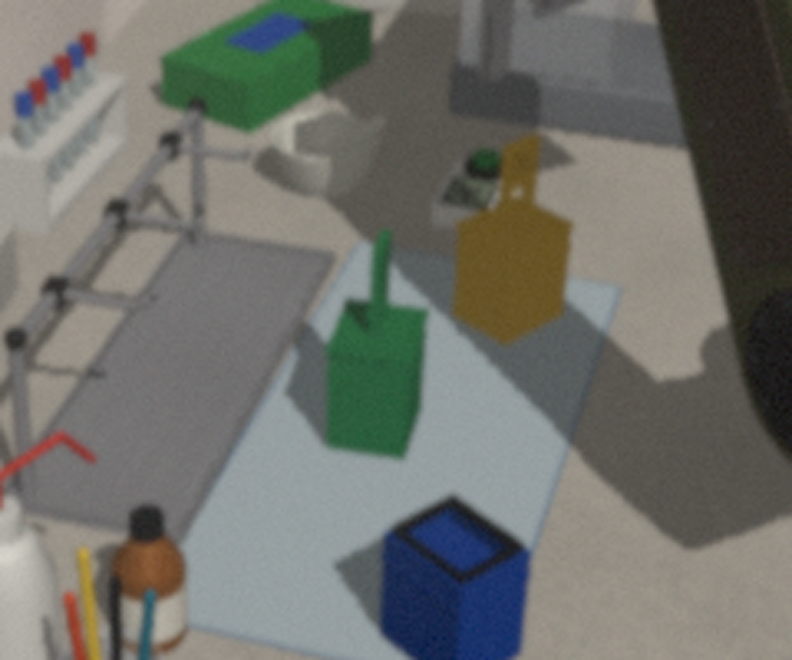

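Both covers are flush on their jars, all three jars are upright, and the closed fingers are above the green button at about (485,160). Press it.

Request:
{"op": "jog_arm", "data": {"motion": [[0, 0, 0.037, 0, 0, 0, -1], [0, 0, 0.037, 0, 0, 0, -1], [0, 0, 0, 0, 0, 0, -1], [0, 0, 0, 0, 0, 0, -1]]}}

```text
time_s: 31.8
ee_pos: [0.491, -0.4154, 0.0598]
eef_rot: [3.138, 0.0, 1.038]
force: [-0.8, -0.8, 0.7]
grip_width: 0.0008
grip_force: 0.0
```

Request:
{"op": "jog_arm", "data": {"motion": [[0, 0, 0.004, 0, 0, 0, -1], [0, 0, 0.004, 0, 0, 0, -1], [0, 0, 0.002, 0, 0, 0, -1], [0, 0, 0, 0, 0, 0, -1]]}}

```text
time_s: 32.2
ee_pos: [0.4905, -0.4156, 0.0478]
eef_rot: [3.139, -0.0, 1.037]
force: [-0.3, 0.1, 0.8]
grip_width: 0.0003
grip_force: 0.0
```

Request:
{"op": "jog_arm", "data": {"motion": [[0, 0, 0.002, 0, 0, 0, -1], [0, 0, 0.002, 0, 0, 0, -1], [0, 0, 0.002, 0, 0, 0, -1], [0, 0, 0, 0, 0, 0, -1]]}}

```text
time_s: 32.6
ee_pos: [0.4906, -0.4158, 0.0417]
eef_rot: [3.139, -0.0, 1.037]
force: [-0.2, 0.0, 3.7]
grip_width: 0.0006
grip_force: 2.0
```

Request:
{"op": "jog_arm", "data": {"motion": [[0, 0, 0.0015, 0, 0, 0, -1], [0, 0, 0, 0, 0, 0, -1]]}}

```text
time_s: 32.8
ee_pos: [0.4906, -0.4158, 0.0404]
eef_rot: [3.139, -0.0, 1.037]
force: [0.4, -0.1, 4.7]
grip_width: 0.0004
grip_force: 2.4
```

Request:
{"op": "jog_arm", "data": {"motion": [[0, 0, 0.001, 0, 0, 0, -1], [0, 0, 0, 0, 0, 0, -1]]}}

```text
time_s: 33.0
ee_pos: [0.4907, -0.4159, 0.0402]
eef_rot: [3.139, -0.0, 1.037]
force: [-3.0, 3.4, 12.7]
grip_width: 0.0003
grip_force: 5.9
```

The button reached its full-travel stop. I'll withdraw, check the jars numerically and hand in.

Request:
{"op": "jog_arm", "data": {"motion": [[0, 0, -0.01, 0, 0, 0, -1], [0, 0, -0.03, 0, 0, 0, -1], [0, 0, -0.04, 0, 0, 0, -1], [0, 0, 0, 0, 0, 0, -1], [0, 0, 0, 0, 0, 0, -1]]}}

```text
time_s: 33.5
ee_pos: [0.4903, -0.4156, 0.1195]
eef_rot: [3.139, -0.0, 1.037]
force: [-0.7, -0.1, -0.6]
grip_width: 0.0006
grip_force: 0.0
```

```bash
python3 - <<'E'
from h import *
st(); im=ctrl.camera("side")[:,:,::-1].astype(int); a=cv2.imread("pics/full_s8.png").astype(int)
d=np.abs(im-a).max(2); print("max mean diff in jar area",d[225:360,240:420].mean(), (d[225:360,240:420]>60).sum())
print(ctrl.hand_in())
E
```

```text
t 33.50 p [ 0.4903 -0.4156  0.1195] x [0.5087 0.861  0.0001] z [ 0.0026 -0.0014 -1.    ] q [-0.7604  0.5785  1.3283  0.0008  1.2318 -0.227 ] F [-0.6993 -0.0585 -0.5788] w 0.0006 g 0.0
max mean diff in jar area 2.8025925925925925 0
the job is handed in; nothing more can be done
None
```

I stood the blue and yellow jars upright, pressed the green and yellow racks home in their jars (there was no blue rack), pushed the start button to its stop, and handed the job in at 33.5 s; the judge returned no verdict.

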